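Rebuild the gear shaft with its new bearing

ROBOT

A 6-joint arm with a two-finger parallel gripper is mounted at the origin on a cart in front of the work surface, level with it; the furniture and walls round the work are solid. World frame = base frame: x ahead of the robot, y to its left, z up, the work surface at z = 0. Lengths are in m, angles in rad, forces in N, time in s.
With the tool pointing down it reaches from about 0.225 to 0.875 m from the base axis. Payload 3.4 kg.
Tool frame: the origin (TCP) lies midway between the tips of the shut fingers; the grasp point (between the pads) lies behind it (manip.grip_point_offset is the z of the grasp point in the tool frame, in m); z points along the fingers, x is the direction in which the jaws open and shut, and the axes are right-handed (so a half turn about z gives the same grasp; the last joint's range is limited). The gripper opens to 85 mm and grips with 20 to 120 N. Pads are 22 mm wide; open, the fingers measure 114 mm over their backs; the gripper's body (76 mm by 85 mm) begins 54 mm behind the grasp point. The pads swing forward as they close: fully open they stand 13 mm farther back than shut.
Start: joints at [1.02, 0.276, 1.505, -0, 1.361, -0.121], TCP at [0.24, 0.523, 0.231] pointing down, gripper open.
Joint ranges: [-2.89, 2.89], [-0.75, 2.08], [0.22, 2.7], [-1.18, 4.32], [0.11, 2.71], [-2.7, 2.7]. Speed limits (rad/s): [2.57, 2.57, 3.14, 3.14, 3.14, 3.14].

INTERFACE

Orientations are given as a unit quaternion [w, x, y, z].
In Python, from rig import manip, eyes, recognise, regions_of, mark_of gives the robot as it stands.
- The arm moves only by the shell command python3 -m inch 'ROWS' [FORCE]. ROWS is JSON, a list of rows, each a list of 5 numbers: the gripper command: -1 is shut, 1 is fully open, values between are in proportion, then the shift along the tool's x, y, z in mm, then the turn about the tool's z in degrees. A call has 1 to 20 rows; each row shifts and turns the pose as measured when the row begins, along the tool's axes as they then stand; what a row does not reach is not made up. A row lasts 1/12 s, in which the tool goes at most 41.7 mm and 7.16 degrees, less where a joint would pass 70% of its speed; a pose out of reach is approached as far as the arm can. A call with a gripper value outside its range is refused whole. The fingers move at their own pace and stop on an object; FORCE is the grip in N (left out, the last holds). Time passes only in rows, so rows that do not move let the fingers close. It gives the time, the measured TCP pose, the force and the opening at its end, in the units of the state.
- manip.get_state(): the state, without advancing time (a new reading comes with each control period).
- eyes.get_image(name): name is "scene" or "top" or "wrist"; returns a dict with "frame" (400x640x3 uint8, red, green, blue), "K" (3x3 intrinsics, pixels), "rvec" (rotation vector, rad) and "tvec" (3), from world to camera coordinates, as OpenCV has them; the wrist camera has in their place "mount" (4x4, takes a point from camera to tool coordinates, whose origin is the TCP and whose axes are the tool frame's). Camera axes: x right, y down, z forward; pixel columns grow to the right and rows downward; lengths in m; the calibration is good to about 2 mm. A picture is of the moment at which its call begins: read the wrist's pose just before it. There is no depth.
- manip.sign_off(): hands the job in, once; it reports no verdict.
Trained networks look in a picture, given as the dict that the camera call returned (one of the last four; its "shot" number tells which), for a name from the list of things; names that differ only in an ending like _2 or _b are one class to them, and where a whole thing is asked for, a point or a joint stands for the part that bears it (a point fixed in the world has none). Each returns a list of dicts, best first, with "confidence" (0 to 1); they miss things now and then, are a little off and sometimes report something else, mostly with a low value. They report only what shows in the picture. A call takes as long as a camera call. They do not tell look-alikes from the thing itself.
- recognise(picture, target): "bbox" ([left, top, width, height] in pixels, round what is visible of it).
- regions_of(picture, target): "mask" (400x640 bool, what is visible of it) and "bbox" ([left, top, width, height] in pixels, round what is visible of it).
- mark_of(picture, target): "point" ([row, column] in pixels: a listed point, or the origin of a listed thing).
The state is a dict: "clock": time; "qpos": joint angles; "qd": joint speeds; "effort": joint torques, N m; "position": TCP position; "ee_rot": TCP orientation; "contact_force": force on the tool from outside, world axes, zero at the start; "moment": the same for the moment, N m; "width": finger opening in m.
Only numpy, scipy, OpenCV 4.12 (cv2) and the standard library are available. Lean on these libraries where they do the work, as an engineer would, in place of code of your own. Each camera call takes 0.05 s, during which the arm holds its last target.

TASK

Rebuild the stepped gear shaft that stands in the grey holding block: slide on the toothed gear, hub up, then the brass spacer that keeps the bearing off the gear, then the new blue-sealed ball bearing, and last the black clamp collar, each fully home and flat on the one below. Leave the rusty old bearing lying where it is.

Things in the scene. Friction and masses are not known exactly. Their poses are not given: they have to be found in the camera images.
- shaft (a point): Stepped steel shaft, upright, fixed in a grey block (82 x 82 x 12 mm, screw heads 5 mm high at the corners). Point: on its axis, on the top face of its 62 mm flange, 20 mm above the bench; z up. Above this point: 30 mm diameter to 16.5 mm, cone to a step, 23 mm diameter from 19.5 to 37.5 mm, cone to a step, 16 mm diameter from 40.5 mm, coned nose from 47.5 mm to the tip at 52 mm.
- gear_mid (a point): Bright steel spur gear lying flat, hub up, 0.17 to 0.35 kg. Point: its centre, half-way up its 21 mm height; z: its axis, to the hub. Toothed rim 74 mm diameter, the lower 10 mm; hub 48 mm diameter, the upper 11 mm; through bore 33 mm. Grip it across the hub, fingertips just above the rim. Seated, its underside lies on the flange and its hub top is 21 mm above the flange.
- spacer_mid (a point): A turned ring lying flat on the bench: plain brass spacer sleeve, 36 mm outside diameter, 26 mm bore, 9 mm high. Point: its centre, half-way up (4.5 mm); z is its axis. It stands on the gear's hub, round the 23 mm part of the shaft.
- bearing_mid (a point): A turned ring lying flat on the bench: the new ball bearing, bright steel rings with a blue seal between them, 54 mm outside diameter, 26 mm bore, 12 mm high. Point: its centre, half-way up (6 mm); z is its axis. It lies on the spacer, round the 23 mm part of the shaft.
- collar_mid (a point): A turned ring lying flat on the bench: black split clamp collar with one pale slit, 36 mm outside diameter, 19 mm bore, 12 mm high, its screw slack so that it slides on. Point: its centre, half-way up (6 mm); z is its axis. It lies on the bearing, round the 16 mm part of the shaft.
- old_bearing_mid (a point): A turned ring lying flat on the bench: the worn-out old ball bearing, the same size as the new one (54 mm outside, 26 mm bore, 12 mm high) but rusty brown all over. Point: its centre, half-way up (6 mm); z is its axis. Not wanted: it stays where it lies.
Mind the look-alikes: they are no part of the job. What is shaped like the part that bears bearing_mid but green is not meant.

How it is judged:
By the outcome, as a careful person would: the job done as asked, in the order asked, and still so for the second after the job is handed in, with the robot touching nothing.
It also fails if it takes over 106 s, if anything falls off the work surface, if the arm or the gripper's body presses on something with over 40 N, if the wrist force passes 120 N, or if a joint passes its speed limit or range.

## Working session

There is one attempt and no reset: what is moved stays moved. The work goes in short steps, Python scripts to look and compute and a shell command to move; the robot and the scene stay as the last step left them, time stands still between calls to the robot, and variables do not carry over. Pictures are saved under pics/ and viewed, and the job is handed in when it is done.

```bash
ls; mkdir -p pics; cat > h.py <<'E'
import numpy as np, cv2
from rig import manip, eyes, recognise, regions_of, mark_of
from scipy.spatial.transform import Rotation as R
def rot(q): return R.from_quat([q[1],q[2],q[3],q[0]]).as_matrix()
def cam(p,state=None):
    K=np.array(p["K"])
    if "rvec" in p:
        Rm=cv2.Rodrigues(np.array(p["rvec"],float))[0]; t=np.array(p["tvec"],float).ravel()
        return K,Rm,t
    M=np.array(p["mount"]); T=np.eye(4); T[:3,:3]=rot(state["ee_rot"]); T[:3,3]=state["position"]
    W=np.linalg.inv(T@M); return K,W[:3,:3],W[:3,3]
def ray(c,rc,z):
    K,Rm,t=c; d=Rm.T@np.linalg.inv(K)@np.array([rc[1],rc[0],1.]); o=-Rm.T@t
    return o+d*(z-o[2])/d[2]
def proj(c,P):
    K,Rm,t=c; q=K@(Rm@np.array(P)+t); return q[:2]/q[2]  # col,row
def save(p,name): cv2.imwrite("pics/"+name,p["frame"][:,:,::-1])
E
python3 - <<'E'
from h import *
np.set_printoptions(precision=4,suppress=True)
s=manip.get_state(); print(s); print(manip.grip_point_offset)
zs=dict(shaft=.02,gear_mid=.0105,spacer_mid=.0045,bearing_mid=.006,collar_mid=.006,old_bearing_mid=.006)
for n in ["scene","top","wrist"]:
    s=manip.get_state()
    p=eyes.get_image(n); save(p,f"a_{n}.png"); c=cam(p,s)
    print(n, -c[1].T@c[2])
    for k,z in zs.items():
        for m in mark_of(p,k)[:4]:
            print(k,np.round(m["point"]),round(m["confidence"],2),ray(c,m["point"],z))
E
```

```text
pics
{'clock': 0.0, 'qpos': array([ 1.02  ,  0.2766,  1.5062,  0.    ,  1.3607, -0.121 ]), 'qd': array([ 0.0003,  0.0002,  0.0006, -0.0003, -0.0006, -0.    ]), 'effort': array([ -0.0009, -41.6772, -24.5805,   0.    ,   0.011 ,   0.    ]), 'position': array([0.2393, 0.5222, 0.2304]), 'ee_rot': array([ 0.0004,  0.8416,  0.5401, -0.0008]), 'contact_force': array([ 0.3335, -0.829 , -1.0915]), 'moment': array([0.0423, 0.0146, 0.0439]), 'width': 0.085686596747533}
-0.0187
scene [0.233  0.4985 0.8152]
shaft [174. 339.] 0.56 [ 0.5686 -0.181   0.02  ]
gear_mid [214. 274.] 0.78 [0.6507 0.0366 0.0105]
spacer_mid [167. 392.] 0.46 [ 0.4503 -0.306   0.0045]
bearing_mid [323. 303.] 0.7 [0.4194 0.2476 0.006 ]
bearing_mid [198. 321.] 0.47 [ 0.5723 -0.0818  0.006 ]
collar_mid [248. 333.] 0.51 [0.4604 0.0448 0.006 ]
old_bearing_mid [248. 333.] 0.58 [0.4598 0.0448 0.006 ]
top [ 0.3797 -0.0555  1.2579]
shaft [190. 353.] 0.74 [ 0.584  -0.1896  0.02  ]
gear_mid [173. 276.] 0.57 [0.6342 0.0263 0.0105]
spacer_mid [241. 392.] 0.37 [ 0.44   -0.2987  0.0045]
spacer_mid [237. 271.] 0.37 [0.4545 0.0403 0.0045]
bearing_mid [192. 313.] 0.5 [ 0.5821 -0.0787  0.006 ]
collar_mid [235. 267.] 0.68 [0.4609 0.0508 0.006 ]
old_bearing_mid [191. 350.] 0.68 [ 0.5824 -0.1834  0.006 ]
old_bearing_mid [200. 422.] 0.48 [ 0.5565 -0.3877  0.006 ]
wrist [0.1762 0.5519 0.3745]
```

View pics/a_scene.png

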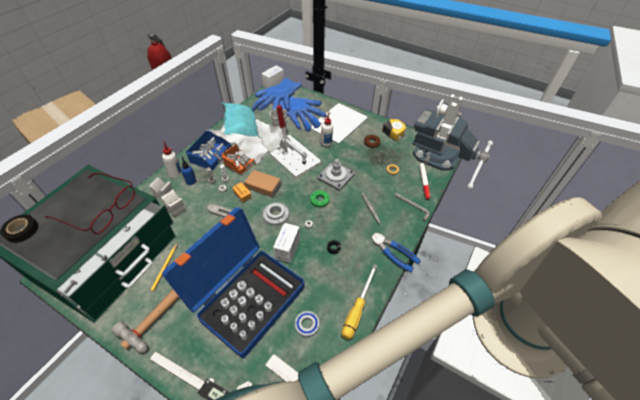

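View pics/a_top.png

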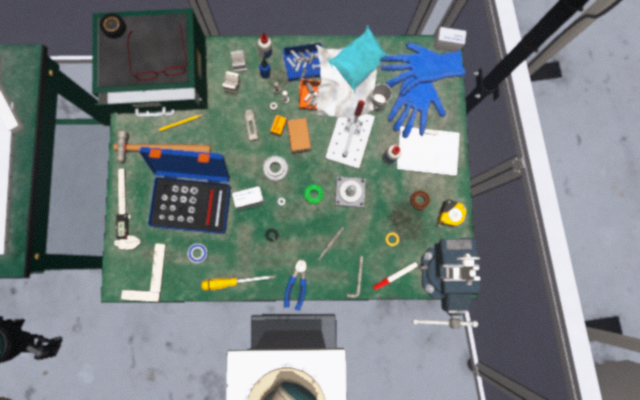

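View pics/a_wrist.png

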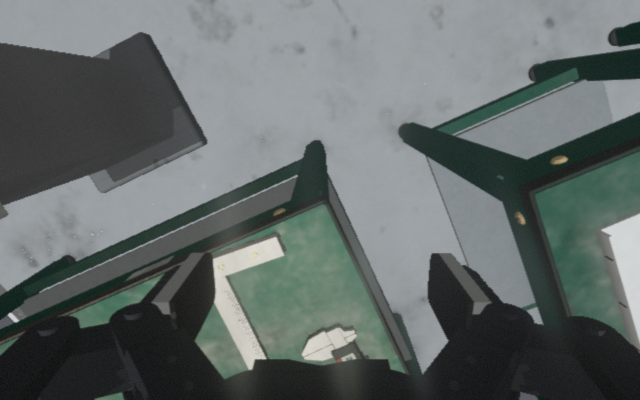

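Top view: the gear is at (col 276, row 167), shaft (351,191), green decoy (314,194), collar (271,235), blue bearing (197,253), spacer (392,239) and old bearing (420,199). I'll refine these and plan the wrist views.

```bash
cat >> h.py <<'E'
np.set_printoptions(precision=4,suppress=True)
def goto(xyz,yaw=90.,s=None):
    """shift in tool axes (mm) and turn (deg) from the present pose"""
    s=s or manip.get_state(); Rm=rot(s["ee_rot"])
    cur=np.degrees(np.arctan2(Rm[1,0],Rm[0,0])); dt=-( (yaw-cur+90)%180-90)
    d=np.array(xyz)-s["position"]
    # in present tool axes and in the final-yaw axes
    return np.round(Rm.T@d*1000,1), np.round((Rm@R.from_euler('z',dt,degrees=True).as_matrix()).T@d*1000,1), round(dt,1), cur
E
python3 - <<'E'
from h import *
s=manip.get_state(); p=eyes.get_image("wrist"); print(np.array(p["mount"]),p["K"])
c=cam(p,s)
for rc in [(200,320),(300,320),(100,320),(360,320),(30,320),(200,100),(200,540)]:
    w=ray(c,rc,0.0); print(rc, (rot(s["ee_rot"]).T@(w-s["position"]))*1000)
print(proj(c,s["position"]), proj(c,s["position"]+rot(s["ee_rot"])@[0,0,.231]))
t=eyes.get_image("top"); im=t["frame"][140:270,180:440]
cv2.imwrite("pics/b_top.png",cv2.resize(im,None,fx=3,fy=3,interpolation=cv2.INTER_CUBIC)[:,:,::-1])
ct=cam(t)
for k,(col,row),z in [("gear",(276,167),.0105),("shaft",(351,191),.02),("green",(314,194),.006),("collar",(271,235),.006),("bearing",(197,253),.006),("spacer",(392,239),.0045),("old",(420,199),.006)]:
    print(k,ray(ct,(row,col),z))
E
```

```text
[[ 1.     -0.0009  0.0007  0.    ]
 [ 0.0006  0.9612  0.2758 -0.0698]
 [-0.0009 -0.2758  0.9612 -0.1432]
 [ 0.      0.      0.      1.    ]] [[360.1151   0.     320.9815]
 [  0.     360.1151 194.5924]
 [  0.       0.       1.    ]]
(200, 320) [ -0.7456  43.7498 231.3178]
(300, 320) [ -0.9164 167.1461 231.3176]
(100, 320) [ -0.6   -61.364 231.318]
(360, 320) [ -1.034  252.053  231.3174]
(30, 320) [  -0.5104 -126.1341  231.3181]
(200, 100) [-239.6278   43.5264  231.2996]
(200, 540) [238.4406  43.9735 231.336 ]
[320.67  257.976] [320.6505 160.291 ]
gear [0.6527 0.0252 0.0105]
shaft [ 0.5804 -0.1851  0.02  ]
green [ 0.575  -0.0817  0.006 ]
collar [0.4605 0.0393 0.006 ]
bearing [0.4129 0.2435 0.006 ]
spacer [ 0.4461 -0.2981  0.0045]
old [ 0.558  -0.3812  0.006 ]
```

View pics/b_top.png

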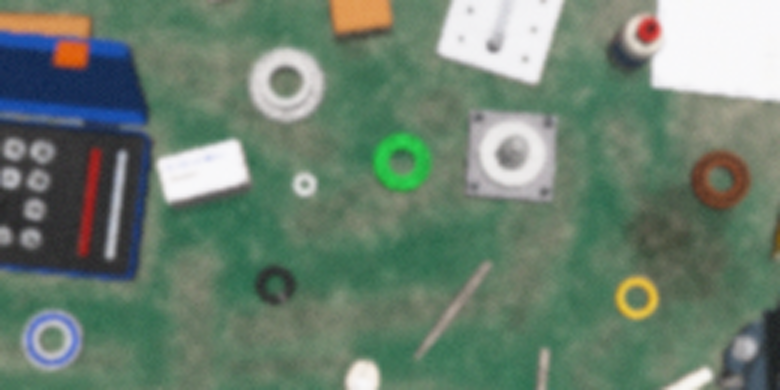

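```bash
python3 -m inch '[[1,0,0,0,-6.2],[1,0,0,0,-6.2],[1,0,0,0,-6.2],[1,0,0,0,-6],[1,-31,26,0,0],[1,-31,26,0,0],[1,-31,26,0,0],[1,-31,26,0,0],[1,-31,26,0,0],[1,-31,26,0,0],[1,-31,26,0,0],[1,-31,26,0,0],[1,-31,26,0,0],[1,-31,26,0,0],[1,-31,26,0,0],[1,-31,26,0,0],[1,-31,26,0,0],[1,-31,26,0,0]]'; python3 - <<'E'
from h import *
print(goto([.652,.025,.16]))
E
```

```text
clock: 2.65
position: [0.622, 0.0929, 0.2302]
ee_rot: [-0.002, 0.694, 0.72, 0.004]
contact_force: [0.8, 0.9, 0.6]
width: 0.0851
(array([-69.6,  27.3,  69.6]), array([-68.5,  29.9,  69.6]), np.float64(2.1), np.float64(92.13633894569577))
```

```bash
python3 -m inch '[[1,-34,15,35,2.1],[1,-34,15,35,0],[1,0,0,0,0]]'; python3 - <<'E'
from h import *
print(goto([.652,.025,.16]))
s=manip.get_state();p=eyes.get_image("wrist"); save(p,"c1.png"); c=cam(p,s)
for m in mark_of(p,"gear_mid")[:3]: print(m,ray(c,m["point"],.0105))
for m in regions_of(p,"gear_mid")[:2]: print(m["bbox"],m["confidence"])
E
```

```text
clock: 2.9
position: [0.6548, 0.0305, 0.1727]
ee_rot: [0.003, 0.71, 0.704, 0.007]
contact_force: [-1.2, 0.8, -0.5]
width: 0.0853
(array([-5.5, -2.9, 12.6]), array([-5.5, -3. , 12.6]), np.float64(-0.4), np.float64(89.57030032961424))
{'point': [166.0, 320.3], 'confidence': 0.6} [0.6493 0.0309 0.0105]
[278.8, 124.7, 80.3, 84.8] 0.71
```

View pics/c1.png

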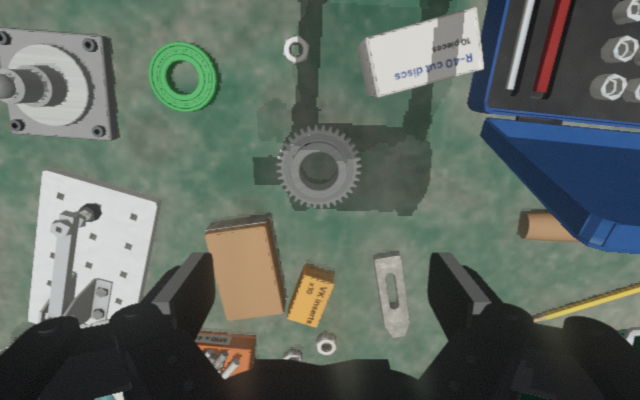

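```bash
cat >> h.py <<'E'
def circ(c,x,y,z,r,n=72):
    a=np.linspace(0,2*np.pi,n); return np.array([proj(c,[x+r*np.cos(t),y+r*np.sin(t),z]) for t in a])
def fitc(img,c,x,y,z,r,win=12,polarity=None,dr=.006):
    """refine circle centre (x,y) at height z and known radius r: radial gradient maxima, robust LSQ"""
    g=cv2.GaussianBlur(img.astype(np.float32),(3,3),0).max(axis=2) if img.ndim==3 else img.astype(np.float32)
    for it in range(6):
        A=[];b=[]
        for t in np.linspace(0,2*np.pi,90,endpoint=False):
            rs=np.arange(r-dr,r+dr,.0002)
            pts=np.array([proj(c,[x+q*np.cos(t),y+q*np.sin(t),z]) for q in rs],np.float32)
            v=cv2.remap(g,pts[None,:,0],pts[None,:,1],cv2.INTER_LINEAR)[0]
            d=np.gradient(cv2.GaussianBlur(v[None],(7,1),1.5)[0]); d=np.abs(d) if polarity is None else d*polarity
            k=np.argmax(d); A.append([np.cos(t),np.sin(t),1]); b.append((rs[k]-r,d[k]))
        A=np.array(A);b=np.array(b); w=b[:,1]/b[:,1].max()
        for _ in range(8):
            W=w/(1+((b[:,0]-(A@sol if _ else np.median(b[:,0])))/.0007)**2); sol=np.linalg.lstsq(A*W[:,None],b[:,0]*W,rcond=None)[0]
        x+=sol[0];y+=sol[1]
    res=b[:,0]-A@sol
    return x,y,sol[2],np.median(np.abs(res))
def overlay(p,c,circs,name,box=None,f=3):
    im=p["frame"][:,:,::-1].copy()
    im=cv2.resize(im,None,fx=f,fy=f,interpolation=cv2.INTER_CUBIC)
    for (x,y,z,r,col) in circs:
        q=((circ(c,x,y,z,r)+.5)*f-.5).astype(np.int32); cv2.polylines(im,[q],True,col,1)
    if box: im=im[box[1]*f:box[3]*f,box[0]*f:box[2]*f]
    cv2.imwrite("pics/"+name,im)
E
python3 - <<'E'
from h import *
s=manip.get_state();p=eyes.get_image("wrist"); c=cam(p,s)
print(s["position"],s["ee_rot"])
x,y=.6493,.0309
print("bore",fitc(p["frame"],c,x,y,.021,.0165))
h=fitc(p["frame"],c,x,y,.021,.024); print("hub",h)
m=regions_of(p,"gear_mid")[0]["mask"]
cn=max(cv2.findContours(m.astype(np.uint8),0,1)[0],key=cv2.contourArea)
e=cv2.fitEllipse(cn); print(e, ray(c,e[0][::-1],.007))
overlay(p,c,[(h[0],h[1],.021,.024,(0,0,255)),(h[0],h[1],.021,.0165,(0,255,0)),(h[0],h[1],.01,.037,(255,0,0)),(h[0],h[1],.0,.037,(255,0,0))],"c2.png",(220,100,420,230),4)
E
```

```text
[0.6548 0.0362 0.1783] [0.0037 0.7085 0.7057 0.0101]
bore (np.float64(0.6513352255792485), np.float64(0.029240064669014628), np.float64(8.83304273778865e-05), np.float64(9.885433310301003e-05))
hub (np.float64(0.650739330609945), np.float64(0.032216328804402054), np.float64(-0.00458555787486187), np.float64(0.0008869878930353879))
((310.22979736328125, 163.6465606689453), (78.13868713378906, 81.76892852783203), 88.9736557006836) [0.65   0.0284 0.007 ]
```

View pics/c2.png

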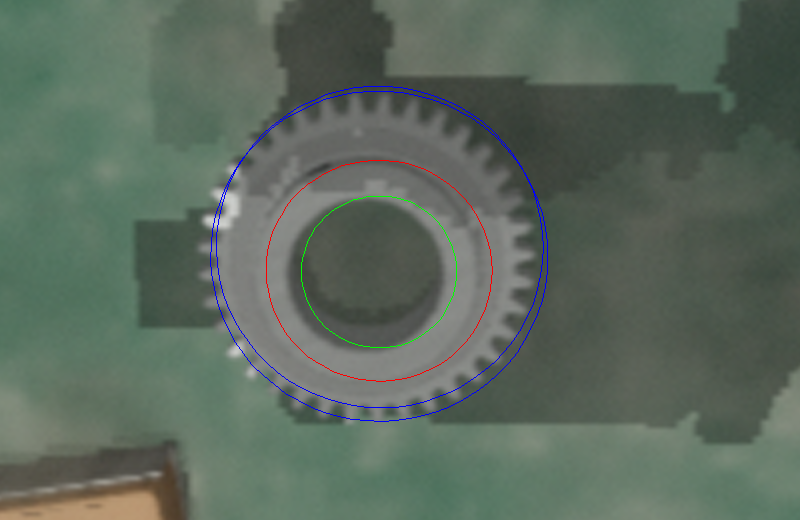

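```bash
cat >> h.py <<'E'
def st():
    s=manip.get_state(); Rm=rot(s["ee_rot"])
    print("t",s["clock"],"pos",s["position"],"zaxis",Rm[:,2],"yaw",round(np.degrees(np.arctan2(Rm[1,0],Rm[0,0])),2),"F",s["contact_force"],"w",s["width"],"q",s["qpos"],"qd",np.abs(s["qd"]).max())
    return s
E
python3 - <<'E'
from h import *
for i in range(4):
    s=st(); p=eyes.get_image("wrist")
E
```

```text
t 3.15 pos [0.6549 0.0374 0.1797] zaxis [ 0.022   0.0088 -0.9997] yaw 89.9 F [0.2235 0.9255 0.5512] w 0.0856691334662521 q [-0.0545  0.4147  1.4222  0.0104  1.2833 -1.6264] qd 0.011888256086049688
t 3.2 pos [0.655  0.0376 0.18  ] zaxis [ 0.0226  0.0085 -0.9997] yaw 89.93 F [ 0.0783  0.1304 -0.35  ] w 0.08543022997133602 q [-0.0541  0.4143  1.4221  0.0102  1.2831 -1.6264] qd 0.00451039426164939
t 3.25 pos [0.655  0.0376 0.1801] zaxis [ 0.0228  0.0084 -0.9997] yaw 89.94 F [ 0.2229  0.1006 -0.41  ] w 0.08559059041167758 q [-0.054   0.4141  1.4223  0.0101  1.2829 -1.6264] qd 0.0036529121530343715
t 3.3 pos [0.655  0.0376 0.18  ] zaxis [ 0.0227  0.0083 -0.9997] yaw 89.95 F [-0.0969 -1.4981  0.0943] w 0.08516437367512637 q [-0.054   0.4142  1.4224  0.0099  1.2828 -1.6265] qd 0.0039319878529967345
```

```bash
python3 - <<'E'
from h import *
s=manip.get_state();p=eyes.get_image("wrist"); c=cam(p,s)
h=fitc(p["frame"],c,.6513,.0292,.021,.0165,dr=.004);print("bore",h)
print(fitc(p["frame"],c,h[0],h[1],.021,.024,dr=.003))
overlay(p,c,[(h[0],h[1],.021,.024,(0,0,255)),(h[0],h[1],.021,.0165,(0,255,0)),(h[0],h[1],.01,.037,(255,0,0)),(h[0],h[1],.0,.037,(255,0,0))],"c3.png",(220,100,420,230),4)
for zz in (.09,.0085): print(goto([h[0],h[1],zz]))
E
```

```text
bore (np.float64(0.6513156013787983), np.float64(0.02923979929477128), np.float64(0.00010580657106339012), np.float64(9.87745994790411e-05))
(np.float64(0.6511515548454804), np.float64(0.029133250969205757), np.float64(-0.0008014396078929078), np.float64(0.0001943309550766966))
(array([-8.7, -5.5, 89.4]), array([-8.7, -5.5, 89.4]), np.float64(-0.1), np.float64(89.92259441786253))
(array([ -9.4,  -7.3, 170.9]), array([ -9.4,  -7.3, 170.9]), np.float64(-0.1), np.float64(89.92259441786253))
```

View pics/c3.png

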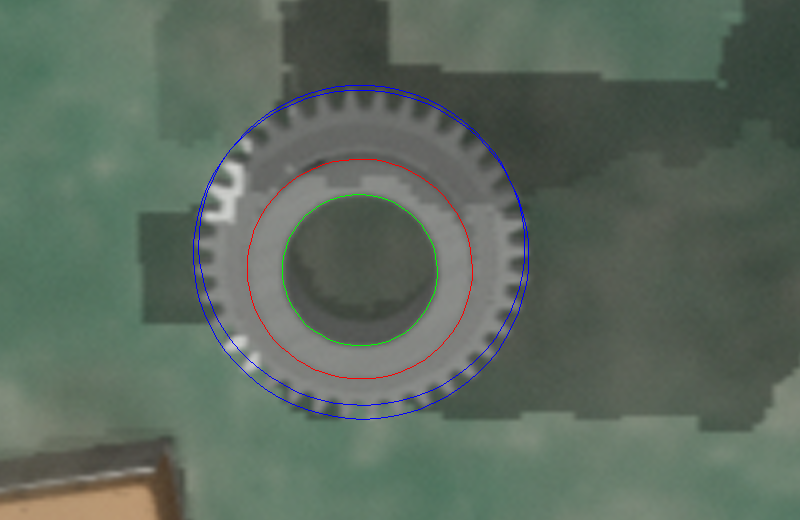

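```bash
python3 -m inch '[[1,-4,-3,15,0],[1,-4,-3,30,0],[1,-2,-1,30,0],[1,0,0,25,0],[1,0,0,12,0],[1,0,0,5,0],[1,0,0,2,0],[1,0,0,0,0]]'; python3 - <<'E'
from h import *
st();p=eyes.get_image("wrist");st()
print(goto([.6513,.0292,.0105]))
E
```

```text
clock: 4.07
position: [0.6537, 0.0325, 0.0631]
ee_rot: [0.01, 0.705, 0.709, 0.015]
contact_force: [0.4, 0.2, -0.3]
width: 0.0855
t 4.0667 pos [0.6537 0.0325 0.0631] zaxis [ 0.0355  0.0078 -0.9993] yaw 90.34 F [ 0.4463  0.191  -0.3173] w 0.08545208615698364 q [-0.0621  0.5009  1.5904  0.0117  1.0154 -1.6447] qd 0.00755515064654076
t 4.1167 pos [0.6541 0.0325 0.0636] zaxis [ 0.0364  0.0078 -0.9993] yaw 90.33 F [0.0137 0.4348 1.0817] w 0.08550968064658415 q [-0.0622  0.5005  1.5898  0.0118  1.0155 -1.6446] qd 0.012482673324017498
(array([-3.7, -4.7, 52.9]), array([-3.7, -4.7, 52.9]), np.float64(0.3), np.float64(90.33026466008518))
```

```bash
python3 -m inch '[[1,-2,-2,10,0],[1,-2,-2,15,0],[1,0,-1,13,0],[1,0,0,8,0],[1,0,0,3,0],[1,0,0,0,0]]'; python3 - <<'E'
from h import *
st();p=eyes.get_image("wrist");st()
print(goto([.6513,.0292,.0105]))
E
```

```text
clock: 4.62
position: [0.6558, 0.0284, 0.018]
ee_rot: [0.015, 0.705, 0.709, 0.02]
contact_force: [-1.0, 0.4, -0.5]
width: 0.0857
t 4.6167 pos [0.6558 0.0284 0.018 ] zaxis [ 0.0501  0.0067 -0.9987] yaw 90.39 F [-0.9662  0.3927 -0.476 ] w 0.08572576298197557 q [-0.0683  0.5447  1.6447  0.0128  0.9027 -1.6535] qd 0.002831261856393915
t 4.6667 pos [0.656  0.0283 0.0183] zaxis [ 0.0506  0.0066 -0.9987] yaw 90.39 F [-0.1194  0.1551  0.2326] w 0.08539092692013382 q [-0.0683  0.5443  1.6443  0.0128  0.903  -1.6535] qd 0.010847651965164119
(array([ 0.8, -5.1,  7.5]), array([ 0.8, -5.1,  7.5]), np.float64(0.4), np.float64(90.39272642651335))
```

```bash
python3 -m inch '[[1,0.8,-5,7.5,0]]'; python3 - <<'E'
from h import *
for i in range(3): p=eyes.get_image("wrist")
st()
print(goto([.6513,.0292,.0105]))
E
```

```text
clock: 4.75
position: [0.6542, 0.0289, 0.0125]
ee_rot: [0.018, 0.704, 0.709, 0.022]
contact_force: [0.1, 0.0, 0.2]
width: 0.0858
t 4.9 pos [0.6505 0.0293 0.0102] zaxis [ 0.0491  0.0067 -0.9988] yaw 90.4 F [-0.2035 -0.737   0.0521] w 0.08543024935784091 q [-0.0674  0.5477  1.6639  0.013   0.8815 -1.653 ] qd 0.01784560112383104
(array([-0.1,  0.8, -0.3]), array([-0.1,  0.8, -0.3]), np.float64(0.4), np.float64(90.39607383749475))
```

```bash
python3 -m inch '[[-1,0,0,0,0],[-1,0,0,0,0],[-1,0,0,0,0],[-1,0,0,0,0],[-1,0,0,0,0],[-1,0,0,0,0]]' 70; python3 - <<'E'
from h import *
st()
E
```

```text
clock: 5.4
position: [0.6512, 0.0293, 0.0118]
ee_rot: [0.016, 0.704, 0.709, 0.02]
contact_force: [0.3, -0.2, -0.8]
width: 0.0446
t 5.4 pos [0.6512 0.0293 0.0118] zaxis [ 0.0513  0.0063 -0.9987] yaw 90.43 F [ 0.3357 -0.1944 -0.7607] w 0.044593296146640524 q [-0.0672  0.5457  1.6627  0.0126  0.8824 -1.6531] qd 0.0032199788770992162
```

```bash
python3 - <<'E'
from h import *
for i in range(4): p=eyes.get_image("wrist")
st(); save(p,"d1.png")
E
```

```text
t 5.6 pos [0.6512 0.0293 0.0118] zaxis [ 0.0513  0.0063 -0.9987] yaw 90.43 F [-0.561  -0.003  -1.3301] w 0.043990183667428476 q [-0.0672  0.5457  1.6626  0.0126  0.8825 -1.6532] qd 0.0022517607967113907
```

View pics/d1.png

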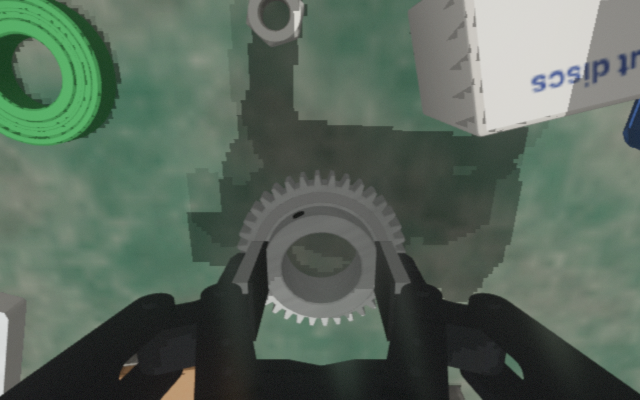

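```bash
python3 -m inch '[[-1,0,0,-10,0],[-1,0,0,-25,0],[-1,0,0,-35,0],[-1,0,0,-35,0],[-1,0,0,-35,0],[-1,0,0,-25,0],[-1,-12,-8,-10,0],[-1,-25,-15,0,0],[-1,-35,-20,0,0],[-1,-30,-15,0,0],[-1,-20,-7,0,0],[-1,-8,0,0,0]]'; python3 - <<'E'
from h import *
for i in range(3): p=eyes.get_image("wrist")
s=st();p=eyes.get_image("wrist");c=cam(p,s);save(p,"d2.png")
for k,z in (("shaft",.02),("gear_mid",s["position"][2])):
  for m in mark_of(p,k)[:3]: print(k,m,ray(c,m["point"],z))
E
```

```text
clock: 6.6
position: [0.5689, -0.1062, 0.1896]
ee_rot: [0.012, 0.702, 0.712, 0.016]
contact_force: [-0.2, -0.6, -2.6]
width: 0.0443
t 6.75 pos [ 0.5715 -0.1036  0.1897] zaxis [ 0.0421  0.0084 -0.9991] yaw 90.86 F [-0.0348  0.5183 -2.07  ] w 0.04399373582158239 q [-0.3123  0.2894  1.5927  0.0223  1.2221 -1.9052] qd 0.03341342155179543
shaft {'point': [176.8, 232.6], 'confidence': 0.88} [ 0.5833 -0.1806  0.02  ]
```

View pics/d2.png

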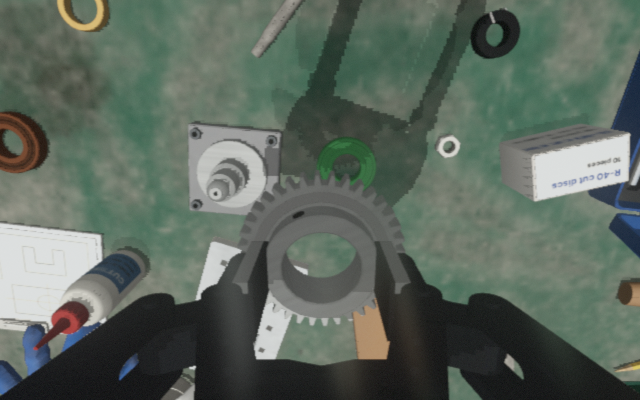

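```bash
python3 - <<'E'
from h import *
for i in range(2): p=eyes.get_image("wrist")
s=st();p=eyes.get_image("wrist");c=cam(p,s)
x,y=.5833,-.1806
f=fitc(p["frame"],c,x,y,.02,.031,dr=.005);print("flange",f)
n=fitc(p["frame"],c,f[0],f[1],.0605,.008,dr=.004);print("16mm shoulder",n)
m=fitc(p["frame"],c,f[0],f[1],.0395,.0115,dr=.003);print("23",m)
x,y=f[:2]
C=(0,0,255);overlay(p,c,[(x,y,.02,.031,C),(x,y,.0365,.015,(0,255,0)),(x,y,.0575,.0115,(255,0,0)),(x,y,.0675,.008,(0,255,255)),(x,y,.072,.0035,(255,255,0))],"d3.png",(170,110,310,220),5)
print(-c[1].T@c[2])
E
```

```text
t 7.0 pos [ 0.5725 -0.1019  0.1899] zaxis [ 0.0426  0.0081 -0.9991] yaw 91.07 F [-0.5414 -0.2345 -2.2115] w 0.044199959866447966 q [-0.3089  0.2899  1.5915  0.022   1.2222 -1.9054] qd 0.0028913580156853646
flange (np.float64(0.5814595754371342), np.float64(-0.18167762770001614), np.float64(-0.000616834109720157), np.float64(0.0002098175948908704))
16mm shoulder (np.float64(0.5810018377108088), np.float64(-0.18165039383610418), np.float64(-0.0006554855787037242), np.float64(0.0005429291661282613))
23 (np.float64(0.5827922894033563), np.float64(-0.1814498884580272), np.float64(0.0010802936647876054), np.float64(0.000610157405324174))
[ 0.4967 -0.1042  0.3299]
```

View pics/d3.png

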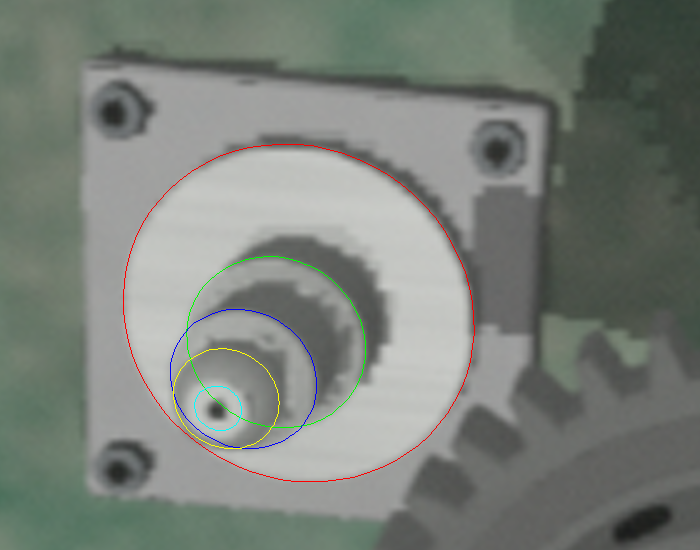

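```bash
python3 - <<'E'
from h import *
print(goto([.5815,-.1817,.11]))
E
```

```text
(array([-80.4,   4.2,  79.6]), array([-80.3,   5.7,  79.6]), np.float64(1.1), np.float64(91.07494260649938))
```

```bash
python3 -m inch '[[-1,-15,2,0,1.1],[-1,-30,2,10,0],[-1,-25,2,20,0],[-1,-12,0,25,0],[-1,-4,0,15,0]]'; python3 - <<'E'
from h import *
for i in range(4): p=eyes.get_image("wrist")
s=st();print(goto([.5815,-.1817,.105]))
E
```

```text
clock: 7.47
position: [0.5886, -0.1906, 0.1227]
ee_rot: [0.019, 0.705, 0.709, 0.02]
contact_force: [-0.3, -0.8, -3.3]
width: 0.0442
t 7.6667 pos [ 0.5888 -0.1882  0.1246] zaxis [ 0.0561  0.0036 -0.9984] yaw 90.4 F [ 0.2036  0.4246 -1.6971] w 0.04421209247331084 q [-0.4379  0.3876  1.6154  0.0305  1.0894 -2.029 ] qd 0.025024653534392833
(array([ 6.5, -8.4, 19.2]), array([ 6.4, -8.4, 19.2]), np.float64(0.4), np.float64(90.39641663694178))
```

```bash
python3 -m inch '[[-1,6.4,-8.4,18,0.4]]'; python3 - <<'E'
from h import *
for i in range(4): p=eyes.get_image("wrist")
s=st();print(goto([.5815,-.1817,.105])); save(p,"d4.png")
E
```

```text
clock: 7.75
position: [0.5867, -0.1842, 0.111]
ee_rot: [0.025, 0.707, 0.707, 0.023]
contact_force: [1.3, -0.1, -1.7]
width: 0.044
t 7.95 pos [ 0.5818 -0.1813  0.1073] zaxis [ 0.0571  0.0032 -0.9984] yaw 90.06 F [ 0.2973 -0.7409 -2.8238] w 0.04404312034030031 q [-0.4325  0.391   1.659   0.0311  1.0413 -2.0193] qd 0.02637392618612281
(array([-0.4, -0.4,  2.3]), array([-0.4, -0.4,  2.3]), np.float64(0.1), np.float64(90.06084272649001))
```

View pics/d4.png

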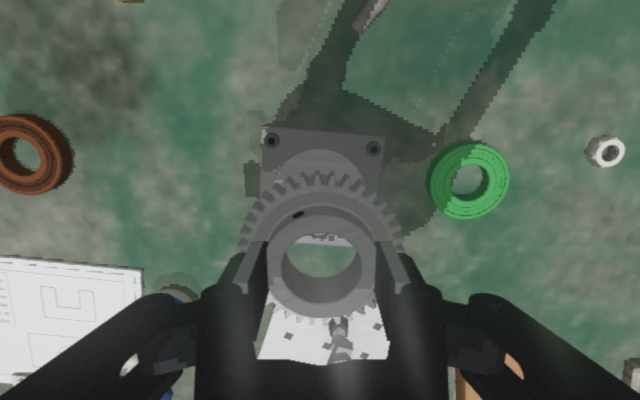

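```bash
cat > w.py <<'E'
from h import *
import sys
n=int(sys.argv[1]); tgt=[float(v) for v in sys.argv[2:5]]
for i in range(n): p=eyes.get_image("wrist")
s=st(); print(goto(tgt))
E
python3 -m inch '[[-1,-0.4,-0.6,20,0]]'; python3 w.py 3 .5815 -.1817 .0318;python3 -m inch '[[-1,0,-1,20,0]]'; python3 w.py 3 .5815 -.1817 .0318
```

```text
clock: 8.03
position: [0.5865, -0.1831, 0.0925]
ee_rot: [0.024, 0.706, 0.707, 0.023]
contact_force: [0.6, -0.7, -2.8]
width: 0.0442
t 8.1833 pos [ 0.5822 -0.1813  0.0876] zaxis [ 0.0562  0.0036 -0.9984] yaw 90.09 F [ 0.8401  0.401  -2.2099] w 0.04408008053712071 q [-0.4321  0.4113  1.6819  0.0319  0.9991 -2.0211] qd 0.01908427332675903
(array([-0.6, -3.8, 55.7]), array([-0.6, -3.8, 55.7]), np.float64(0.1), np.float64(90.0931482717325))
clock: 8.27
position: [0.5861, -0.1828, 0.0723]
ee_rot: [0.023, 0.706, 0.707, 0.023]
contact_force: [0.9, -0.5, -2.1]
width: 0.0441
t 8.4167 pos [ 0.5818 -0.1809  0.0676] zaxis [ 0.0545  0.0044 -0.9985] yaw 90.1 F [-0.281  -0.7513 -2.8987] w 0.044326163915500746 q [-0.4318  0.4324  1.705   0.0328  0.9568 -2.0226] qd 0.023516750227198437
(array([-0.9, -2.2, 35.7]), array([-0.9, -2.2, 35.7]), np.float64(0.1), np.float64(90.10479835482047))
```

```bash
python3 -m inch '[[-1,-0.8,-1,8,0]]'; python3 w.py 3 .5815 -.1817 .0318;python3 -m inch '[[-1,-0.5,-0.5,8,0]]'; python3 w.py 3 .5815 -.1817 .0318
```

```text
clock: 8.5
position: [0.5831, -0.1824, 0.0619]
ee_rot: [0.02, 0.706, 0.707, 0.022]
contact_force: [1.9, 0.1, -1.6]
width: 0.0442
t 8.65 pos [ 0.5811 -0.1817  0.0597] zaxis [ 0.0542  0.0045 -0.9985] yaw 90.1 F [-0.1547  0.9216 -1.7619] w 0.04432383708372986 q [-0.4335  0.4406  1.7146  0.0332  0.9394 -2.025 ] qd 0.007459677179712236
(array([-0.1, -1.1, 27.9]), array([-0.1, -1.1, 27.9]), np.float64(0.1), np.float64(90.1007150051834))
clock: 8.73
position: [0.5826, -0.1829, 0.0534]
ee_rot: [0.02, 0.706, 0.707, 0.022]
contact_force: [0.3, -0.1, -3.3]
width: 0.0445
t 8.8833 pos [ 0.5805 -0.1821  0.0512] zaxis [ 0.053   0.005  -0.9986] yaw 90.1 F [-0.238  -0.0459 -3.0228] w 0.04402430960080627 q [-0.4344  0.4501  1.7238  0.0337  0.922  -2.0265] qd 0.00833510033849573
(array([ 0.3, -0.1, 19.4]), array([ 0.3, -0.1, 19.4]), np.float64(0.1), np.float64(90.09613393880929))
```

```bash
python3 -m inch '[[-1,0,-0.5,8,0]]'; python3 w.py 3 .5815 -.1817 .0318
```

```text
clock: 8.97
position: [0.5818, -0.1826, 0.0444]
ee_rot: [0.019, 0.706, 0.707, 0.021]
contact_force: [-0.1, -0.4, -2.0]
width: 0.044
t 9.1167 pos [ 0.58   -0.1818  0.0424] zaxis [ 0.0517  0.0056 -0.9986] yaw 90.09 F [ 0.043   0.1108 -3.6512] w 0.044056366945977275 q [-0.4345  0.46    1.7334  0.0342  0.9039 -2.0273] qd 0.01203416845838228
(array([ 0.1,  1. , 10.6]), array([ 0.1,  1. , 10.6]), np.float64(0.1), np.float64(90.09089475489141))
```

```bash
python3 -m inch '[[-1,0,1,6,0]]'; python3 w.py 2 .5815 -.1817 .0318;python3 -m inch '[[-1,0,0,4,0]]'; python3 w.py 2 .5815 -.1817 .0318;python3 -m inch '[[-1,0,0,2,0]]'; python3 w.py 2 .5815 -.1817 .0318
```

```text
clock: 9.2
position: [0.582, -0.1821, 0.0372]
ee_rot: [0.017, 0.706, 0.707, 0.021]
contact_force: [0.5, 0.6, -2.0]
width: 0.0444
t 9.3 pos [ 0.5808 -0.1815  0.0355] zaxis [ 0.0501  0.0064 -0.9987] yaw 90.09 F [-0.4553  1.4199 -3.4025] w 0.0443549097229066 q [-0.4333  0.4696  1.7376  0.0345  0.8918 -2.0267] qd 0.017578169769074652
(array([-0.3,  0.5,  3.7]), array([-0.3,  0.5,  3.7]), np.float64(0.1), np.float64(90.09384708095752))
clock: 9.38
position: [0.5815, -0.1816, 0.0318]
ee_rot: [0.016, 0.706, 0.707, 0.02]
contact_force: [-0.3, 0.2, 4.9]
width: 0.0441
t 9.4833 pos [ 0.5816 -0.1816  0.0318] zaxis [ 0.0513  0.0059 -0.9987] yaw 90.1 F [-0.1941  0.4235  0.0116] w 0.044157228035689534 q [-0.4331  0.4743  1.7405  0.0348  0.883  -2.027 ] qd 0.005203437367666882
(array([-0.1, -0.1,  0. ]), array([-0.1, -0.1,  0. ]), np.float64(0.1), np.float64(90.0978705946439))
clock: 9.57
position: [0.5816, -0.1817, 0.0317]
ee_rot: [0.016, 0.706, 0.708, 0.02]
contact_force: [-9.2, 3.6, 24.5]
width: 0.0438
t 9.6667 pos [ 0.5816 -0.1817  0.0318] zaxis [ 0.0518  0.0055 -0.9986] yaw 90.11 F [-4.591   1.0478 10.6393] w 0.04413552075463696 q [-0.433   0.4742  1.741   0.0346  0.882  -2.027 ] qd 0.005238789325627194
(array([-0. , -0.1, -0. ]), array([-0. , -0.1, -0. ]), np.float64(0.1), np.float64(90.10779334988595))
```

```bash
python3 -m inch '[[0.5,0,0,0,0],[0.5,0,0,0,0],[0.5,0,0,0,0],[0.5,0,0,-5,0],[0.5,0,0,-15,0],[0.5,0,0,-30,0],[0.5,0,0,-35,0],[0.5,0,0,-35,0],[0.5,0,0,-25,0],[0.5,0,0,-10,0]]'; python3 - <<'E'
from h import *
for i in range(3): p=eyes.get_image("wrist")
s=st();p=eyes.get_image("wrist");save(p,"e1.png");c=cam(p,s)
f=fitc(p["frame"],c,.5815,-.1817,.041,.024,dr=.003);print(f)
sc=eyes.get_image("scene");cv2.imwrite("pics/e2.png",cv2.resize(sc["frame"][120:220,280:420],None,fx=5,fy=5,interpolation=cv2.INTER_CUBIC)[:,:,::-1])
print(goto([.4461,-.2981,.17]))
E
```

```text
clock: 10.5
position: [0.5719, -0.1819, 0.1902]
ee_rot: [0.013, 0.706, 0.707, 0.019]
contact_force: [0.5, 0.1, -0.4]
width: 0.0642
t 10.65 pos [ 0.5708 -0.1813  0.1869] zaxis [ 0.0415  0.0105 -0.9991] yaw 90.1 F [-0.3138 -0.0435 -0.3824] w 0.06412133076920042 q [-0.4403  0.3196  1.5548  0.0288  1.2343 -2.0217] qd 0.05047685140319995
(np.float64(0.5818487293911467), np.float64(-0.18156697504056368), np.float64(-0.0003800400068534371), np.float64(0.00037579525809016643))
(array([-117.4, -124. ,    8.4]), array([-117.6, -123.7,    8.4]), np.float64(0.1), np.float64(90.10176902746525))
```

View pics/e1.png

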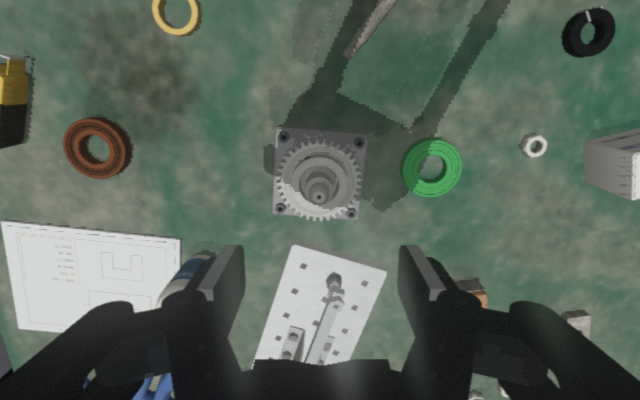

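View pics/e2.png

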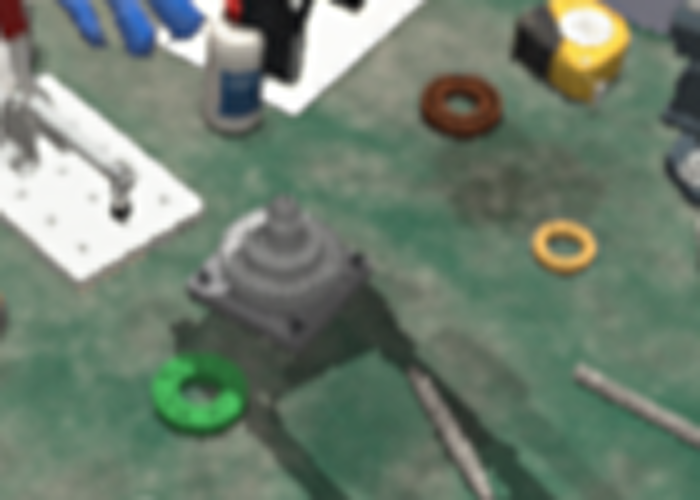

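```bash
python3 -m inch '[[0.5,-20,-20,0,0],[0.5,-28,-29,0,0],[0.5,-28,-29,5,0],[0.5,-22,-24,5,0],[0.5,-12,-14,0,0],[0.5,-7,-7,0,0]]'; python3 - <<'E'
from h import *
for i in range(4): p=eyes.get_image("wrist")
s=st();p=eyes.get_image("wrist");save(p,"f1.png");c=cam(p,s)
for m in mark_of(p,"spacer_mid")[:3]:
  q=ray(c,m["point"],.0045);print(m,q)
  print(fitc(p["frame"],c,q[0],q[1],.009,.013,dr=.003),fitc(p["frame"],c,q[0],q[1],.009,.018,dr=.004))
E
```

```text
clock: 11.25
position: [0.4408, -0.2956, 0.1556]
ee_rot: [-0.001, 0.704, 0.71, 0.017]
contact_force: [-0.6, -0.2, -0.5]
width: 0.0641
t 11.45 pos [ 0.4442 -0.2946  0.1572] zaxis [ 0.0263  0.0251 -0.9993] yaw 90.63 F [0.5768 0.6125 0.4839] w 0.06406677843951061 q [-0.7413  0.263   1.7182  0.0396  1.1584 -2.3386] qd 0.02232536239898395
{'point': [176.6, 315.0], 'confidence': 0.97} [ 0.4477 -0.2957  0.0045]
(np.float64(0.4467225161664317), np.float64(-0.2955950032503763), np.float64(-9.27642451683483e-06), np.float64(1.7456572727242947e-05)) (np.float64(0.44666722338957154), np.float64(-0.2956274888389503), np.float64(-1.9418128136161356e-06), np.float64(1.3831661138121472e-05))
```

View pics/f1.png

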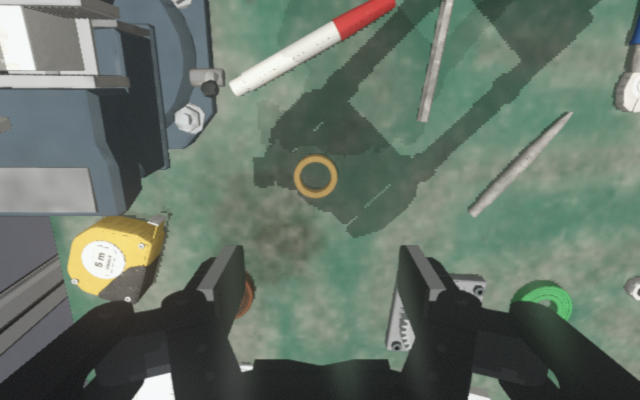

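```bash
python3 w.py 0 .4467 -.2956 .002; python3 -m inch '[[0.5,-1,0,15,0],[0.5,0,0,30,0],[0.5,0,0,30,0],[0.5,0,0,22,0],[0.5,0,0,10,0]]'; python3 w.py 3 .4467 -.2956 .002
```

```text
t 11.55 pos [ 0.4449 -0.2944  0.1578] zaxis [ 0.027   0.0242 -0.9993] yaw 90.73 F [ 1.0148 -0.29   -0.1278] w 0.06400205883559691 q [-0.7399  0.2624  1.7173  0.0394  1.1585 -2.3388] qd 0.007092910298239101
(array([ -4.9,  -2.5, 155.7]), array([ -5. ,  -2.4, 155.7]), np.float64(0.7), np.float64(90.72895249311527))
clock: 11.97
position: [0.4585, -0.2921, 0.0531]
ee_rot: [0.01, 0.699, 0.715, 0.02]
contact_force: [-1.2, 0.5, 0.7]
width: 0.0642
t 12.1167 pos [ 0.4589 -0.293   0.0548] zaxis [ 0.0423  0.0133 -0.999 ] yaw 91.25 F [0.1859 0.319  0.6852] w 0.0641272612426017 q [-0.7217  0.3764  1.8461  0.0486  0.8967 -2.344 ] qd 0.0316412038038596
(array([ -3. , -14.5,  52.2]), array([ -3.3, -14.4,  52.2]), np.float64(1.2), np.float64(91.24974845421252))
```

```bash
python3 -m inch '[[0.5,-3,-12,28,1.2]]'; python3 w.py 3 .4467 -.2956 .002;python3 -m inch '[[0.5,0,-1,15,0]]'; python3 w.py 3 .4467 -.2956 .002
```

```text
clock: 12.2
position: [0.4545, -0.2993, 0.0314]
ee_rot: [0.018, 0.706, 0.708, 0.02]
contact_force: [1.4, -2.0, 0.5]
width: 0.0641
t 12.35 pos [ 0.4475 -0.2949  0.0262] zaxis [ 0.0405  0.0152 -0.9991] yaw 90.07 F [-0.3026  0.5058  0.4481] w 0.06421831174304476 q [-0.7389  0.4047  1.8939  0.0525  0.8239 -2.346 ] qd 0.04077754049139824
(array([-1.1, -1.8, 24.2]), array([-1.1, -1.8, 24.2]), np.float64(0.1), np.float64(90.0742453221522))
clock: 12.43
position: [0.45, -0.2967, 0.0146]
ee_rot: [0.013, 0.706, 0.707, 0.02]
contact_force: [0.5, -0.5, 0.4]
width: 0.0638
t 12.5833 pos [ 0.4477 -0.2947  0.0122] zaxis [ 0.0411  0.0149 -0.999 ] yaw 90.09 F [-0.2711  1.1736 -0.3371] w 0.06390588000756756 q [-0.7386  0.424   1.9088  0.0545  0.7891 -2.3487] qd 0.013382540964214292
(array([-1. , -1.4, 10.1]), array([-1. , -1.4, 10.1]), np.float64(0.1), np.float64(90.09314622472036))
```

```bash
python3 -m inch '[[0.5,-1,-1.4,10,0]]'; python3 w.py 3 .4467 -.2956 .002;python3 -m inch '[[-1,0,0,0,0],[-1,0,0,0,0],[-1,0,0,0,0],[-1,0,0,0,0],[-1,0,0,0,0]]' 50; python3 w.py 2 .4467 -.2956 .002
```

```text
clock: 12.67
position: [0.4488, -0.297, 0.0045]
ee_rot: [0.012, 0.706, 0.708, 0.02]
contact_force: [0.5, 0.2, 1.0]
width: 0.0642
t 12.8167 pos [ 0.4468 -0.2956  0.0023] zaxis [ 0.0411  0.0149 -0.999 ] yaw 90.1 F [ 0.0267  0.58   -0.2156] w 0.06390519919403048 q [-0.741   0.4378  1.9192  0.056   0.7651 -2.3532] qd 0.004478240787314246
(array([-0. , -0.1,  0.3]), array([-0. , -0.1,  0.3]), np.float64(0.1), np.float64(90.09611389576501))
clock: 13.23
position: [0.4474, -0.2961, 0.0041]
ee_rot: [0.01, 0.706, 0.707, 0.02]
contact_force: [0.2, -0.6, -0.2]
width: 0.0325
t 13.3333 pos [ 0.4473 -0.2961  0.004 ] zaxis [ 0.0424  0.0138 -0.999 ] yaw 90.09 F [ 0.3497  0.4524 -1.3375] w 0.03235706770710104 q [-0.7411  0.4355  1.9173  0.056   0.7676 -2.3531] qd 0.002978419768621703
(array([ 0.4, -0.7,  2. ]), array([ 0.4, -0.7,  2. ]), np.float64(0.1), np.float64(90.09102222129604))
```

```bash
python3 -m inch '[[-1,0,0,-10,0],[-1,0,0,-25,0],[-1,0,0,-35,0],[-1,0,0,-35,0],[-1,10,10,-22,0],[-1,25,28,-10,0],[-1,27,32,0,0],[-1,25,28,0,0],[-1,15,18,0,0],[-1,6,8,0,0]]'; python3 w.py 4 .5821 -.1817 .11; python3 - <<'E'
from h import *
p=eyes.get_image("wrist");save(p,"f2.png")
E
```

```text
clock: 14.17
position: [0.5676, -0.1882, 0.1607]
ee_rot: [0.011, 0.709, 0.705, 0.021]
contact_force: [0.1, 0.1, -1.0]
width: 0.0329
t 14.3667 pos [ 0.5641 -0.1906  0.1592] zaxis [ 0.0407  0.0127 -0.9991] yaw 89.52 F [ 0.1424 -0.5972 -0.8159] w 0.03267532779287136 q [-0.4609  0.3361  1.603   0.032   1.172  -2.035 ] qd 0.02078050163611385
(array([ 8.5, 15.9, 50. ]), array([ 8.3, 16. , 50. ]), np.float64(-0.5), np.float64(89.51664206150093))
```

View pics/f2.png

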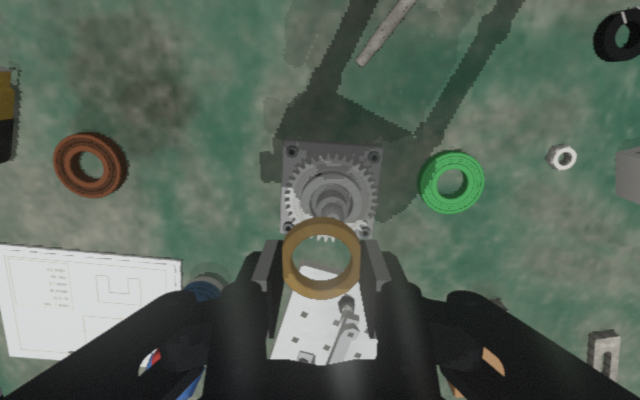

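```bash
cat > held.py <<'E'
from h import *
import sys
# held.py top_above_tcp(m) r_in r_out bottom_below
top,ri,ro=[float(v) for v in sys.argv[1:4]]
s=st();p=eyes.get_image("wrist");c=cam(p,s);P=s["position"]
for r,d in ((ri,.003),(ro,.003)):
    f=fitc(p["frame"],c,P[0],P[1],P[2]+top,r,dr=d); print("r",r,"centre-TCP mm",(f[0]-P[0])*1000,(f[1]-P[1])*1000,f[2]*1000,f[3]*1000)
f2=fitc(p["frame"],c,.5815,-.1817,.02,.031,dr=.003);
overlay(p,c,[(f[0],f[1],P[2]+top,ri,(0,255,0)),(f[0],f[1],P[2]+top,ro,(0,0,255)),(.5815,-.1817,.072,.0035,(255,255,0)),(.5815,-.1817,.0675,.008,(0,255,255)),(.5815,-.1817,.041,.024,(255,0,0))],"held_%d.png"%p["shot"],(240,110,420,320),3); print(p["shot"])
E
python3 held.py .005 .013 .018
```

```text
t 14.4167 pos [ 0.5637 -0.191   0.159 ] zaxis [ 0.0405  0.0129 -0.9991] yaw 89.46 F [ 0.3698 -0.1176 -0.7295] w 0.03218341441559222 q [-0.4618  0.336   1.6034  0.0321  1.1719 -2.0348] qd 0.01122622626767892
r 0.013 centre-TCP mm -0.24738202983110025 0.09255713510428198 0.17709200807295156 0.21859403331679958
r 0.018 centre-TCP mm -0.5765096968253225 1.8105665138059002 0.7443914924638967 0.6013147092467195
87
```

```bash
ls pics | grep held; python3 -m inch '[[-1,4,8,22,-0.5]]'; python3 w.py 3 .5819 -.1818 .1;
```

```text
held_87.png
clock: 14.55
position: [0.5731, -0.1898, 0.141]
ee_rot: [0.013, 0.708, 0.706, 0.02]
contact_force: [0.4, 0.1, -0.4]
width: 0.0326
t 14.7 pos [ 0.5705 -0.1873  0.1359] zaxis [ 0.0362  0.0147 -0.9992] yaw 89.84 F [-0.198   0.5788  0.1185] w 0.03241887567400192 q [-0.4508  0.3646  1.6211  0.0321  1.1299 -2.0318] qd 0.029281792106791407
(array([ 5. , 10.1, 36.3]), array([ 5. , 10.1, 36.3]), np.float64(-0.2), np.float64(89.84044230457283))
```

View pics/held_87.png

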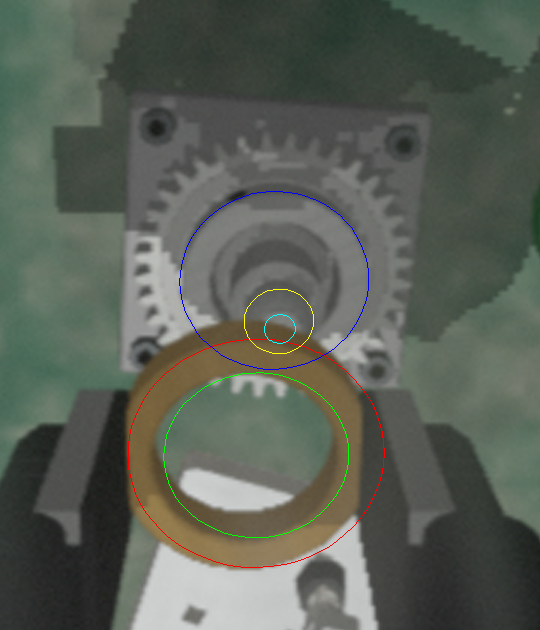

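```bash
python3 -m inch '[[-1,5,10.5,20,0]]'; python3 w.py 3 .5819 -.1818 .045; python3 -m inch '[[-1,0,0,15,0]]'; python3 w.py 3 .5819 -.1818 .045
```

```text
clock: 14.78
position: [0.5821, -0.1845, 0.1199]
ee_rot: [0.01, 0.709, 0.705, 0.018]
contact_force: [1.1, -0.2, -0.3]
width: 0.0324
t 14.9333 pos [ 0.5804 -0.1821  0.1157] zaxis [ 0.0332  0.0157 -0.9993] yaw 89.83 F [ 0.6086  0.0821 -0.9163] w 0.03243411942901972 q [-0.4355  0.3946  1.628   0.0318  1.0958 -2.0172] qd 0.022934751550695322
(array([-0.8, -0.9, 70.7]), array([-0.8, -0.9, 70.7]), np.float64(-0.2), np.float64(89.82734680596211))
clock: 15.02
position: [0.5826, -0.1834, 0.104]
ee_rot: [0.009, 0.708, 0.706, 0.018]
contact_force: [0.9, -0.5, -0.8]
width: 0.0326
t 15.1667 pos [ 0.5798 -0.1821  0.1008] zaxis [ 0.0313  0.0162 -0.9994] yaw 89.8 F [ 0.2766  0.3321 -1.077 ] w 0.03236598866069297 q [-0.4356  0.4085  1.6468  0.0319  1.065  -2.0179] qd 0.020642710366668884
(array([-0.6,  0.4, 55.9]), array([-0.6,  0.4, 55.9]), np.float64(-0.2), np.float64(89.80244187011418))
```

```bash
python3 -m inch '[[-1,0,2,12,0]]'; python3 w.py 3 .5819 -.1818 .045; python3 -m inch '[[-1,0,0.5,8,0]]'; python3 w.py 3 .5819 -.1818 .045;  python3 -m inch '[[-1,0,0.5,6,0]]'; python3 w.py 3 .5819 -.1818 .045
```

```text
clock: 15.25
position: [0.5836, -0.183, 0.0918]
ee_rot: [0.008, 0.708, 0.706, 0.018]
contact_force: [0.5, 0.7, -0.5]
width: 0.0327
t 15.4 pos [ 0.5817 -0.1818  0.0886] zaxis [ 0.0302  0.0167 -0.9994] yaw 89.8 F [-0.741  -1.048  -0.5262] w 0.03269756711719419 q [-0.4338  0.4232  1.6569  0.0322  1.0412 -2.0169] qd 0.011019547450828341
(array([-0.7, -1.1, 43.6]), array([-0.7, -1.1, 43.6]), np.float64(-0.2), np.float64(89.79833804153617))
clock: 15.48
position: [0.5836, -0.1823, 0.0821]
ee_rot: [0.006, 0.708, 0.706, 0.017]
contact_force: [-0.2, -1.4, -0.6]
width: 0.0328
t 15.6333 pos [ 0.582  -0.1815  0.08  ] zaxis [ 0.0289  0.0172 -0.9994] yaw 89.8 F [-0.2859  0.8261 -1.1241] w 0.032391113644950745 q [-0.4331  0.4327  1.6657  0.0325  1.0245 -2.0168] qd 0.010117923411319384
(array([-1. , -1.1, 35. ]), array([-0.9, -1.1, 35. ]), np.float64(-0.2), np.float64(89.80452930561249))
clock: 15.72
position: [0.5835, -0.1817, 0.0749]
ee_rot: [0.005, 0.708, 0.706, 0.017]
contact_force: [0.5, -0.2, -1.6]
width: 0.033
t 15.8667 pos [ 0.5823 -0.1812  0.0734] zaxis [ 0.0278  0.0178 -0.9995] yaw 89.8 F [ 0.4252 -0.4588 -1.0139] w 0.03257966697946017 q [-0.4324  0.4402  1.6719  0.0328  1.0119 -2.0166] qd 0.009634284603798003
(array([-1.2, -1.2, 28.4]), array([-1.2, -1.2, 28.4]), np.float64(-0.2), np.float64(89.80460904271003))
```

```bash
python3 -m inch '[[-1,-0.7,-0.6,7,0]]'; python3 w.py 3 .5819 -.1818 .045; python3 -m inch '[[-1,-0.3,-0.3,6,0]]'; python3 w.py 3 .5819 -.1818 .045;  python3 -m inch '[[-1,-0.2,-0.2,5,0]]'; python3 w.py 3 .5819 -.1818 .045
```

```text
clock: 15.95
position: [0.5831, -0.1821, 0.0674]
ee_rot: [0.005, 0.708, 0.706, 0.017]
contact_force: [-0.2, -0.0, -1.5]
width: 0.0321
t 16.1 pos [ 0.5813 -0.1815  0.0656] zaxis [ 0.0263  0.0184 -0.9995] yaw 89.8 F [ 0.0991 -0.0049 -0.5619] w 0.03218383591122692 q [-0.4336  0.4481  1.6813  0.0331  0.9963 -2.0185] qd 0.010631797516318887
(array([-0.7,  0.1, 20.6]), array([-0.7,  0.1, 20.6]), np.float64(-0.2), np.float64(89.80490658839355))
clock: 16.18
position: [0.5821, -0.1821, 0.0605]
ee_rot: [0.004, 0.708, 0.706, 0.016]
contact_force: [0.6, -0.3, -0.5]
width: 0.0325
t 16.3333 pos [ 0.5807 -0.1815  0.059 ] zaxis [ 0.0251  0.0189 -0.9995] yaw 89.8 F [ 1.1314 -0.2545 -1.9313] w 0.032336262842759075 q [-0.434   0.455   1.689   0.0333  0.983  -2.0194] qd 0.009876849889590365
(array([-0.6,  0.8, 14. ]), array([-0.6,  0.8, 14. ]), np.float64(-0.2), np.float64(89.80259085409767))
clock: 16.42
position: [0.5814, -0.182, 0.0547]
ee_rot: [0.003, 0.708, 0.706, 0.016]
contact_force: [0.4, 0.9, 0.5]
width: 0.0323
t 16.5667 pos [ 0.5804 -0.1816  0.0536] zaxis [ 0.0246  0.0192 -0.9995] yaw 89.8 F [-1.294   0.6569 -0.8209] w 0.032536367917073386 q [-0.4343  0.4609  1.695   0.0336  0.9717 -2.0201] qd 0.008198604010486091
(array([-0.4,  1.2,  8.6]), array([-0.4,  1.2,  8.6]), np.float64(-0.2), np.float64(89.79855726854058))
```

```bash
python3 -m inch '[[-1,-0.2,1,5,0]]'; python3 w.py 3 .5819 -.1818 .045; python3 -m inch '[[-1,0,0.2,3,0]]'; python3 w.py 3 .5819 -.1818 .045;  python3 -m inch '[[-1,0,0,2,0]]'; python3 w.py 3 .5819 -.1818 .045
```

```text
clock: 16.65
position: [0.5821, -0.182, 0.0493]
ee_rot: [0.003, 0.708, 0.706, 0.016]
contact_force: [0.7, -1.2, -0.9]
width: 0.0323
t 16.8 pos [ 0.5813 -0.1815  0.0481] zaxis [ 0.0236  0.0196 -0.9995] yaw 89.8 F [ 0.8504 -0.0953 -0.5209] w 0.03252387361724806 q [-0.4336  0.4683  1.6982  0.0338  0.9621 -2.0198] qd 0.00620027159525073
(array([-0.4,  0.6,  3.1]), array([-0.4,  0.6,  3.1]), np.float64(-0.2), np.float64(89.80053664325229))
clock: 16.88
position: [0.5819, -0.1816, 0.0455]
ee_rot: [0.002, 0.708, 0.706, 0.015]
contact_force: [0.5, 0.4, -0.2]
width: 0.0326
t 17.0333 pos [ 0.5816 -0.1814  0.045 ] zaxis [ 0.0235  0.0197 -0.9995] yaw 89.8 F [ 0.3516  0.5454 -0.6795] w 0.032432851723330394 q [-0.4333  0.4721  1.7008  0.034   0.9558 -2.0198] qd 0.005963940603885644
(array([-0.4,  0.3, -0. ]), array([-0.4,  0.3, -0. ]), np.float64(-0.2), np.float64(89.80420921068392))
clock: 17.12
position: [0.5818, -0.1815, 0.0443]
ee_rot: [0.002, 0.708, 0.706, 0.015]
contact_force: [-4.9, 0.9, 20.7]
width: 0.0324
t 17.2667 pos [ 0.5817 -0.1815  0.0446] zaxis [ 0.0243  0.0192 -0.9995] yaw 89.82 F [-2.5477  0.6677  8.061 ] w 0.032497953037004715 q [-0.4332  0.4724  1.7016  0.0339  0.9538 -2.0199] qd 0.0020336715687688297
(array([-0.3,  0.2, -0.4]), array([-0.3,  0.2, -0.4]), np.float64(-0.2), np.float64(89.8150180669378))
```

```bash
python3 -m inch '[[0.5,0,0,0,0],[0.5,0,0,0,0],[0.5,0,0,0,0],[0.5,0,0,-5,0],[0.5,0,0,-15,0],[0.5,0,0,-30,0],[0.5,0,0,-35,0],[0.5,0,0,-30,0],[0.5,0,0,-20,0],[0.5,0,0,-10,0]]'; python3 - <<'E'
from h import *
for i in range(2): p=eyes.get_image("wrist")
s=st();p=eyes.get_image("wrist");save(p,"g1.png");c=cam(p,s)
print(fitc(p["frame"],c,.5815,-.1817,.05,.018,dr=.002))
x,y=.5815,-.1817
overlay(p,c,[(x,y,.05,.018,(0,0,255)),(x,y,.041,.024,(0,255,0)),(x,y,.072,.0035,(255,255,0))],"g2.png",(240,110,400,240),5)
print(goto([.4129,.2435,.17]))
E
```

```text
clock: 18.1
position: [0.5754, -0.1831, 0.1925]
ee_rot: [-0.003, 0.708, 0.706, 0.014]
contact_force: [0.7, -0.1, -0.3]
width: 0.0639
t 18.2 pos [ 0.5758 -0.1833  0.1922] zaxis [ 0.0158  0.0232 -0.9996] yaw 89.8 F [-0.4215  0.0159 -0.4346] w 0.06388217440926641 q [-0.4402  0.3388  1.5113  0.0289  1.2872 -2.0153] qd 0.06690944778922223
(np.float64(0.5813293059579036), np.float64(-0.18133475434932345), np.float64(-0.00045728523132415166), np.float64(6.920403497944174e-05))
(array([ 425. , -163.6,   28.7]), array([ 425.6, -162.1,   28.7]), np.float64(-0.2), np.float64(89.79929457176505))
```

View pics/g2.png

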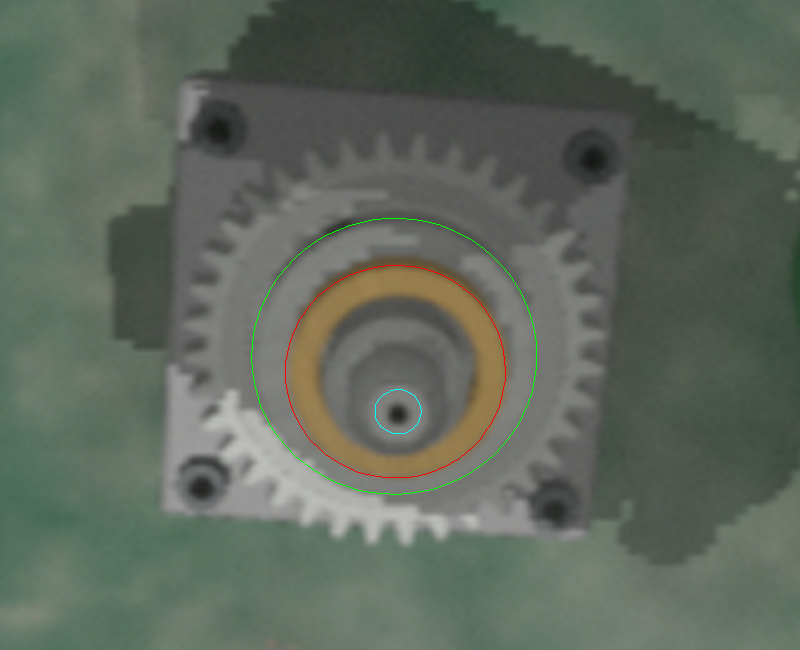

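```bash
python3 -m inch '[[0.8,15,-6,0,0],[0.8,30,-11,0,0],[0.8,36,-14,0,0],[0.8,36,-14,0,0],[0.8,36,-14,0,0],[0.8,36,-14,0,0],[0.8,36,-14,0,0],[0.8,36,-14,0,0],[0.8,36,-14,0,0],[0.8,36,-14,0,0],[0.8,36,-14,0,0],[0.8,30,-11,0,0],[0.8,20,-8,0,0],[0.8,10,-4,0,0]]'; python3 - <<'E'
from h import *
for i in range(3): p=eyes.get_image("wrist")
s=st();p=eyes.get_image("wrist");save(p,"g3.png");c=cam(p,s)
for m in mark_of(p,"bearing_mid")[:3]:
  q=ray(c,m["point"],.006);print(m,q)
  print(fitc(p["frame"],c,q[0],q[1],.012,.013,dr=.003),fitc(p["frame"],c,q[0],q[1],.012,.027,dr=.004))
print(goto([.4129,.2435,.17]))
E
```

```text
clock: 19.42
position: [0.3792, 0.2686, 0.1789]
ee_rot: [-0.024, 0.711, 0.703, -0.003]
contact_force: [-0.7, -1.1, 0.2]
width: 0.0766
t 19.5667 pos [0.3806 0.2666 0.179 ] zaxis [-0.0366  0.0274 -0.999 ] yaw 89.26 F [-0.1474 -0.3869  0.2657] w 0.07700382823629104 q [ 0.4291  0.1568  1.8032  0.0431  1.2038 -1.1451] qd 0.040414171731747946
{'point': [269.0, 72.3], 'confidence': 0.67} [0.4626 0.0361 0.006 ]
(np.float64(0.46434097876913766), np.float64(0.03569829699979607), np.float64(0.00071382312498227), np.float64(0.00080931084402197)) (np.float64(0.45558264508944946), np.float64(0.05395414362638459), np.float64(-0.002609523651424997), np.float64(0.0015019860531282755))
{'point': [213.9, 291.1], 'confidence': 0.59} [0.4129 0.2435 0.006 ]
(np.float64(0.41374742998722547), np.float64(0.2437713755725878), np.float64(0.00018365501929179905), np.float64(2.910625762454926e-05)) (np.float64(0.4137138139024175), np.float64(0.2437080518384608), np.float64(-0.00011732277006691925), np.float64(0.00011964028513526979))
(array([-21.8,  31.4,   7.9]), array([-22.3,  31. ,   7.9]), np.float64(-0.9), np.float64(89.10747189035442))
```

View pics/g3.png

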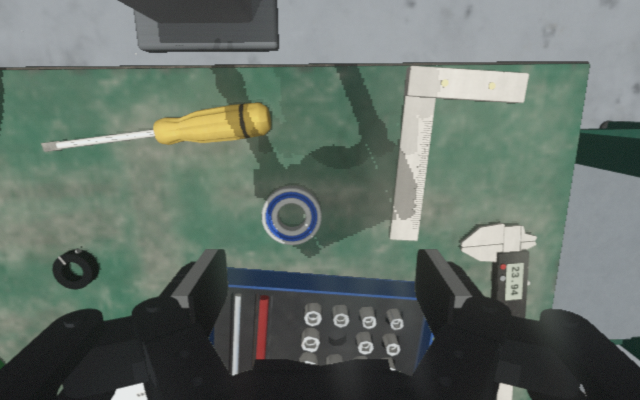

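```bash
python3 -m inch '[[0.8,-12,16,10,-0.9],[0.8,-9,12,25,0],[0.8,-2,-2,30,0],[0.8,0,-2,30,0],[0.8,0,-2,20,0],[0.8,0,0,10,0]]'; python3 w.py 3 .4137 .2437 .0015
```

```text
clock: 20.17
position: [0.4068, 0.24, 0.0512]
ee_rot: [-0.019, 0.71, 0.704, 0.002]
contact_force: [0.4, 0.2, 0.2]
width: 0.0768
t 20.3167 pos [0.408  0.2408 0.053 ] zaxis [-0.0221  0.0309 -0.9993] yaw 89.51 F [0.8968 0.1703 0.1986] w 0.07683147332903309 q [ 0.3575  0.3062  1.9737  0.0479  0.8722 -1.236 ] qd 0.041427949646764536
(array([ 1.4,  6.8, 51.4]), array([ 1.3,  6.8, 51.4]), np.float64(-0.5), np.float64(89.50950824056265))
```

```bash
python3 -m inch '[[0.8,1.3,6.8,28,-0.5]]'; python3 w.py 3 .4137 .2437 .0025;python3 -m inch '[[0.8,0,0,12,0]]'; python3 w.py 3 .4137 .2437 .0025
```

```text
clock: 20.4
position: [0.4179, 0.2437, 0.0287]
ee_rot: [-0.017, 0.707, 0.707, 0.008]
contact_force: [1.6, 0.4, -0.6]
width: 0.0771
t 20.55 pos [0.4141 0.2423 0.0248] zaxis [-0.0238  0.0302 -0.9993] yaw 89.95 F [ 0.1314  0.1083 -0.49  ] w 0.0770837615217333 q [ 0.3562  0.355   1.9925  0.0507  0.8065 -1.2494] qd 0.03192620191453671
(array([ 0.7,  0.1, 22.3]), array([ 0.7,  0.1, 22.3]), np.float64(-0.1), np.float64(89.94708945349167))
clock: 20.63
position: [0.416, 0.2433, 0.0153]
ee_rot: [-0.018, 0.707, 0.707, 0.005]
contact_force: [0.7, 0.4, 0.6]
width: 0.0767
t 20.7833 pos [0.4139 0.2427 0.0138] zaxis [-0.0234  0.0304 -0.9993] yaw 89.94 F [-0.4263 -0.6037  0.6783] w 0.07702450234031467 q [ 0.357   0.3714  2.0048  0.0523  0.7773 -1.2506] qd 0.009425616369943785
(array([ 0.7,  0.1, 11.3]), array([ 0.7,  0.1, 11.3]), np.float64(-0.1), np.float64(89.93679947389977))
```

```bash
python3 -m inch '[[0.8,0.7,0.1,11,0]]'; python3 w.py 3 .4137 .2437 .0025;python3 -m inch '[[-1,0,0,0,0],[-1,0,0,0,0],[-1,0,0,0,0],[-1,0,0,0,0],[-1,0,0,0,0]]' 60; python3 w.py 3 .4137 .2437 .0025
```

```text
clock: 20.87
position: [0.4156, 0.2444, 0.0053]
ee_rot: [-0.018, 0.707, 0.707, 0.005]
contact_force: [0.3, 0.5, -0.8]
width: 0.0769
t 21.0167 pos [0.4137 0.2438 0.0037] zaxis [-0.0231  0.0306 -0.9993] yaw 89.94 F [ 0.2776 -0.3528 -0.2022] w 0.07682603400178686 q [ 0.3592  0.3875  2.015   0.0539  0.7507 -1.2505] qd 0.005048854035164062
(array([-0.1, -0. ,  1.2]), array([-0.1, -0. ,  1.2]), np.float64(-0.1), np.float64(89.94085430370289))
clock: 21.43
position: [0.4148, 0.244, 0.0077]
ee_rot: [-0.018, 0.707, 0.707, 0.004]
contact_force: [1.0, 0.0, -1.0]
width: 0.0491
t 21.5833 pos [0.4146 0.2439 0.0073] zaxis [-0.0198  0.0313 -0.9993] yaw 89.99 F [-0.6744  0.097  -1.0201] w 0.04929541931976336 q [ 0.3592  0.3814  2.0119  0.0528  0.7565 -1.2502] qd 0.002764215607069866
(array([-0.4, -0.8,  4.8]), array([-0.4, -0.8,  4.8]), np.float64(-0.0), np.float64(89.98524989827426))
```

```bash
python3 - <<'E'
from h import *
s=st();p=eyes.get_image("wrist");c=cam(p,s)
cv2.imwrite("pics/g4.png",cv2.resize(p["frame"][150:400,170:470],None,fx=2.5,fy=2.4,interpolation=cv2.INTER_CUBIC)[:,:,::-1])
E
```

```text
t 21.5833 pos [0.4146 0.2439 0.0073] zaxis [-0.0198  0.0313 -0.9993] yaw 89.99 F [-0.6744  0.097  -1.0201] w 0.04929541931976336 q [ 0.3592  0.3814  2.0119  0.0528  0.7565 -1.2502] qd 0.002764215607069866
```

View pics/g4.png

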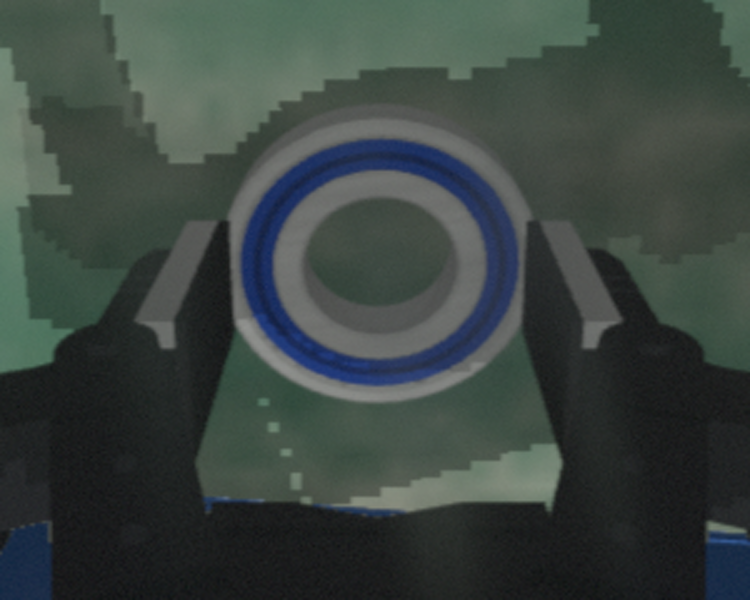

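```bash
python3 -m inch '[[0.4,0,0,0,0],[0.4,0,0,0,0],[0.4,0,0,0,0]]'; python3 w.py 2 .4137 .2437 .0015; python3 -m inch '[[0.4,-0.4,-0.8,5.5,0]]'; python3 w.py 3 .4137 .2437 .0015
```

```text
clock: 21.88
position: [0.4147, 0.244, 0.0071]
ee_rot: [-0.018, 0.707, 0.707, 0.004]
contact_force: [-1.0, -0.5, -0.0]
width: 0.0598
t 21.9833 pos [0.4147 0.244  0.0071] zaxis [-0.02    0.0313 -0.9993] yaw 89.98 F [-0.3028  0.8711  1.0743] w 0.060155809293819994 q [ 0.3592  0.3819  2.0117  0.053   0.7564 -1.2502] qd 0.0017310265138865408
(array([-0.5, -0.9,  5.6]), array([-0.5, -0.9,  5.6]), np.float64(-0.0), np.float64(89.97977419060194))
clock: 22.07
position: [0.4148, 0.2442, 0.0022]
ee_rot: [-0.018, 0.707, 0.707, 0.005]
contact_force: [0.0, 0.1, 0.7]
width: 0.0598
t 22.2167 pos [0.4132 0.2436 0.0011] zaxis [-0.0212  0.0308 -0.9993] yaw 89.98 F [-0.58    0.3878  0.1521] w 0.05957689628246407 q [ 0.3595  0.3903  2.0201  0.0538  0.7409 -1.2512] qd 0.007086952532745101
(array([ 0.1,  0.5, -0.4]), array([ 0.1,  0.5, -0.4]), np.float64(-0.0), np.float64(89.98131984221322))
```

```bash
python3 -m inch '[[-1,0,0,0.5,0],[-1,0,0,0.5,0]]' 60; python3 w.py 0 .4137 .2437 .0015; python3 -m inch '[[-1,0,0,0.3,0],[-1,0,0,0,0]]' ; python3 w.py 2 .4137 .2437 .0015
```

```text
clock: 22.38
position: [0.4134, 0.2437, 0.0017]
ee_rot: [-0.018, 0.707, 0.707, 0.004]
contact_force: [-1.8, -2.2, 7.6]
width: 0.0512
t 22.3833 pos [0.4134 0.2437 0.0017] zaxis [-0.021   0.0309 -0.9993] yaw 89.96 F [-1.7965 -2.157   7.5726] w 0.051189455808846644 q [ 0.3594  0.3894  2.0192  0.0538  0.7425 -1.2508] qd 0.0024143121914318817
(array([0. , 0.3, 0.2]), array([0. , 0.3, 0.2]), np.float64(-0.0), np.float64(89.95999630944698))
clock: 22.55
position: [0.4134, 0.2436, 0.0019]
ee_rot: [-0.018, 0.707, 0.707, 0.004]
contact_force: [-0.4, -1.0, -0.8]
width: 0.0509
t 22.65 pos [0.4134 0.2436 0.0018] zaxis [-0.0209  0.0309 -0.9993] yaw 89.96 F [-0.9033 -0.726   0.3257] w 0.05073948850432427 q [ 0.3594  0.3891  2.0194  0.0537  0.7425 -1.2507] qd 0.0031986832815171233
(array([0.1, 0.3, 0.3]), array([0.1, 0.3, 0.3]), np.float64(-0.0), np.float64(89.95945730454702))
```

```bash
python3 -m inch '[[-1,0,0,-8,0],[-1,0,0,-20,0],[-1,0,0,-30,0],[-1,0,0,-35,0],[-1,0,0,-30,0],[-1,-10,4,-15,0],[-1,-25,10,0,0],[-1,-35,14,0,0],[-1,-36,14,0,0],[-1,-36,14,0,0]]'; python3 -m inch '[[-1,-36,14,0,0],[-1,-36,14,0,0],[-1,-36,14,0,0],[-1,-36,14,0,0],[-1,-36,14,0,0],[-1,-36,14,0,0],[-1,-25,10,0,0],[-1,-15,6,0,0],[-1,-7,3,0,0]]'; python3 w.py 4 .5812 -.1818 .11; python3 - <<'E'
from h import *
p=eyes.get_image("wrist");save(p,"g5.png")
E
```

```text
clock: 23.48
position: [0.4707, 0.0986, 0.1435]
ee_rot: [-0.02, 0.703, 0.711, 0.003]
contact_force: [0.4, 0.1, -1.1]
width: 0.0508
clock: 24.23
position: [0.5801, -0.1839, 0.1341]
ee_rot: [-0.018, 0.705, 0.709, 0.004]
contact_force: [0.2, -0.2, -1.0]
width: 0.0505
t 24.4333 pos [ 0.5786 -0.1797  0.1342] zaxis [-0.0217  0.0323 -0.9992] yaw 90.43 F [-0.2291  0.3017 -1.4009] w 0.05073622132352836 q [-0.4282  0.4038  1.561   0.0218  1.21   -2.0149] qd 0.019692204848197777
(array([-2.9,  3.1, 24. ]), array([-2.9,  3.1, 24. ]), np.float64(0.4), np.float64(90.43137147540408))
```

View pics/g5.png

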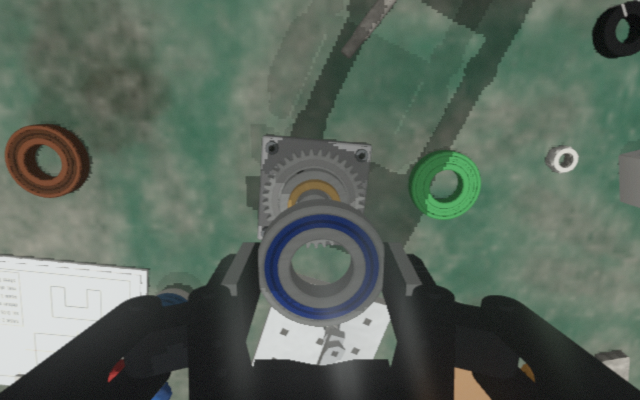

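```bash
python3 -m inch '[[-1,-2.5,2.5,25,0.4]]'; python3 w.py 3 .5812 -.1818 .0518; python3 -m inch '[[-1,0,0,15,0]]'; python3 w.py 3 .5812 -.1818 .0518
```

```text
clock: 24.57
position: [0.5832, -0.1804, 0.1138]
ee_rot: [-0.015, 0.706, 0.708, 0.006]
contact_force: [1.4, 0.1, -0.7]
width: 0.0507
t 24.7167 pos [ 0.5786 -0.1786  0.1081] zaxis [-0.0261  0.0344 -0.9991] yaw 90.17 F [-0.145  -0.0863 -0.8788] w 0.05089413165589999 q [-0.4267  0.4282  1.5922  0.0224  1.1593 -2.0103] qd 0.043557344913192186
(array([-5.1,  4.1, 56.1]), array([-5.1,  4.1, 56.1]), np.float64(0.2), np.float64(90.17001946163829))
clock: 24.8
position: [0.5803, -0.1781, 0.0963]
ee_rot: [-0.018, 0.705, 0.709, 0.004]
contact_force: [0.9, -0.1, 0.1]
width: 0.0507
t 24.95 pos [ 0.5773 -0.1769  0.0932] zaxis [-0.0281  0.0353 -0.999 ] yaw 90.23 F [ 0.1382  0.0448 -1.3193] w 0.050830640992994655 q [-0.4251  0.4407  1.613   0.0228  1.1282 -2.0106] qd 0.030599869567093728
(array([-6.4,  5. , 41. ]), array([-6.3,  5. , 41. ]), np.float64(0.2), np.float64(90.22909973431472))
```

```bash
python3 -m inch '[[-1,-5,4,5,0.2]]'; python3 w.py 3 .5812 -.1818 .0518; python3 -m inch '[[-1,-0.5,0.5,7,0]]'; python3 w.py 3 .5812 -.1818 .0518
```

```text
clock: 25.03
position: [0.5815, -0.181, 0.0897]
ee_rot: [-0.022, 0.706, 0.708, 0.003]
contact_force: [0.4, -0.3, -2.0]
width: 0.0507
t 25.1833 pos [ 0.5818 -0.1821  0.0884] zaxis [-0.0271  0.0348 -0.999 ] yaw 90.03 F [-0.1019  0.6334 -1.1658] w 0.050815746609765455 q [-0.4297  0.4525  1.6058  0.0226  1.1226 -2.0117] qd 0.007623295690620771
(array([-1. ,  0.4, 36.6]), array([-1. ,  0.4, 36.6]), np.float64(0.0), np.float64(90.02888496693144))
clock: 25.27
position: [0.5833, -0.183, 0.0828]
ee_rot: [-0.02, 0.707, 0.707, 0.003]
contact_force: [-0.4, -0.6, -0.4]
width: 0.0506
t 25.4167 pos [ 0.5817 -0.1823  0.0809] zaxis [-0.0282  0.0354 -0.999 ] yaw 90.01 F [-1.3312  0.1493 -1.4758] w 0.050778760492600654 q [-0.4301  0.4603  1.6137  0.0228  1.1081 -2.0122] qd 0.004704691552724761
(array([-0.5,  0.3, 29.1]), array([-0.5,  0.3, 29.1]), np.float64(0.0), np.float64(90.01420522565171))
```

```bash
python3 -m inch '[[-1,0.2,0,7,0]]'; python3 w.py 3 .5812 -.1818 .0518; python3 -m inch '[[-1,-0.2,0.5,7,0]]'; python3 w.py 3 .5812 -.1818 .0518;python3 -m inch '[[-1,-0.2,0.5,6,0]]'; python3 w.py 3 .5812 -.1818 .0518
```

```text
clock: 25.5
position: [0.5826, -0.1824, 0.0749]
ee_rot: [-0.021, 0.707, 0.707, 0.003]
contact_force: [0.5, -0.3, -0.3]
width: 0.0507
t 25.65 pos [ 0.5809 -0.1816  0.0731] zaxis [-0.0299  0.0361 -0.9989] yaw 90.01 F [-0.1719  0.6384 -0.7482] w 0.05071697725627991 q [-0.4295  0.4675  1.6237  0.023   1.0928 -2.0121] qd 0.01215462179591209
(array([-1. ,  1. , 21.2]), array([-1. ,  1. , 21.2]), np.float64(0.0), np.float64(90.01283925335566))
clock: 25.73
position: [0.5822, -0.182, 0.067]
ee_rot: [-0.022, 0.707, 0.707, 0.003]
contact_force: [0.8, -0.5, -0.9]
width: 0.0508
t 25.8833 pos [ 0.5806 -0.1812  0.0653] zaxis [-0.0314  0.0368 -0.9988] yaw 90.01 F [-0.1863 -0.8119 -1.7916] w 0.05088617011315299 q [-0.4293  0.4757  1.632   0.0232  1.078  -2.0122] qd 0.012393111876549236
(array([-1.1,  1. , 13.4]), array([-1.1,  1. , 13.4]), np.float64(0.0), np.float64(90.01042213587394))
clock: 25.97
position: [0.5818, -0.1816, 0.0601]
ee_rot: [-0.023, 0.707, 0.707, 0.002]
contact_force: [0.0, -0.4, -0.1]
width: 0.0508
t 26.1167 pos [ 0.5805 -0.181   0.0586] zaxis [-0.0326  0.0374 -0.9988] yaw 90.01 F [-0.4803 -0.1347 -1.2814] w 0.050699468672899886 q [-0.429   0.4829  1.6386  0.0234  1.0655 -2.0123] qd 0.0098119057995052
(array([-1.1,  1. ,  6.8]), array([-1.1,  1. ,  6.8]), np.float64(0.0), np.float64(90.00952427722554))
```

```bash
python3 -m inch '[[-1,-0.9,0.9,3,0]]'; python3 w.py 3 .5812 -.1818 .0518; python3 -m inch '[[-1,-0.3,0.3,3.5,0]]'; python3 w.py 3 .5812 -.1818 .0518;python3 -m inch '[[-1,0,0,1.5,0]]'; python3 w.py 3 .5812 -.1818 .0518
```

```text
clock: 26.2
position: [0.5816, -0.1819, 0.056]
ee_rot: [-0.024, 0.707, 0.707, 0.002]
contact_force: [0.1, -0.3, -1.7]
width: 0.0509
t 26.35 pos [ 0.5812 -0.1818  0.0553] zaxis [-0.033   0.0375 -0.9987] yaw 90.0 F [-0.2034 -0.0853 -1.5392] w 0.05062070830510086 q [-0.4297  0.4877  1.6396  0.0233  1.06   -2.013 ] qd 0.0028921178448115194
(array([-0.1,  0.1,  3.5]), array([-0.1,  0.1,  3.5]), np.float64(0.0), np.float64(90.00028375360215))
clock: 26.43
position: [0.582, -0.1822, 0.0524]
ee_rot: [-0.024, 0.707, 0.707, 0.002]
contact_force: [0.2, 1.0, -1.1]
width: 0.0509
t 26.5833 pos [ 0.5818 -0.1822  0.052 ] zaxis [-0.0321  0.0371 -0.9988] yaw 90.0 F [-0.6828 -0.1112 -0.4077] w 0.05027432525855272 q [-0.4298  0.4916  1.6424  0.0235  1.0524 -2.0133] qd 0.002731302207530574
(array([ 0.4, -0.6,  0.2]), array([ 0.4, -0.6,  0.2]), np.float64(0.0), np.float64(90.00369841491151))
clock: 26.67
position: [0.5819, -0.1822, 0.0516]
ee_rot: [-0.024, 0.707, 0.707, 0.002]
contact_force: [-2.7, 1.3, 14.5]
width: 0.0506
t 26.8167 pos [ 0.5819 -0.1822  0.0518] zaxis [-0.0314  0.0367 -0.9988] yaw 90.01 F [-1.7226  0.4907  6.3723] w 0.050867335439734 q [-0.4298  0.4916  1.6431  0.0234  1.0508 -2.0134] qd 0.001884437140613838
(array([ 0.4, -0.7, -0. ]), array([ 0.4, -0.7, -0. ]), np.float64(0.0), np.float64(90.01326621220403))
```

```bash
python3 -m inch '[[0.6,0,0,0,0],[0.6,0,0,0,0],[0.6,0,0,0,0],[0.6,0,0,-5,0],[0.6,0,0,-15,0],[0.6,0,0,-30,0],[0.6,0,0,-35,0],[0.6,0,0,-30,0],[0.6,0,0,-15,0],[0.6,0,0,-6,0]]'; python3 - <<'E'
from h import *
for i in range(2): p=eyes.get_image("wrist")
s=st();p=eyes.get_image("wrist");c=cam(p,s)
x,y=.5815,-.1817
print(fitc(p["frame"],c,x,y,.062,.027,dr=.002),fitc(p["frame"],c,x,y,.062,.013,dr=.002))
overlay(p,c,[(x,y,.062,.027,(0,0,255)),(x,y,.062,.013,(0,255,0)),(x,y,.072,.0035,(255,255,0))],"i1.png",(240,110,400,240),5)
print(goto([.4605,.038,.17]))
E
```

```text
clock: 27.65
position: [0.5837, -0.1861, 0.1908]
ee_rot: [-0.029, 0.707, 0.707, 0.0]
contact_force: [-0.2, -0.2, 0.0]
width: 0.0684
t 27.75 pos [ 0.5835 -0.186   0.1895] zaxis [-0.0412  0.0413 -0.9983] yaw 89.99 F [0.8971 0.156  0.0619] w 0.06830505409170125 q [-0.4343  0.3848  1.4471  0.0206  1.3646 -2.0105] qd 0.05741302429220166
(np.float64(0.5824095340882126), np.float64(-0.18205070622227404), np.float64(-0.0002541640538448265), np.float64(0.00032320059098118017)) (np.float64(0.5820482263952552), np.float64(-0.1822701369541728), np.float64(0.0005124558334359366), np.float64(0.00010484613254486464))
(array([ 222.5, -120.7,   32.7]), array([ 222.6, -120.7,   32.7]), np.float64(-0.0), np.float64(89.98056744753981))
```

View pics/i1.png

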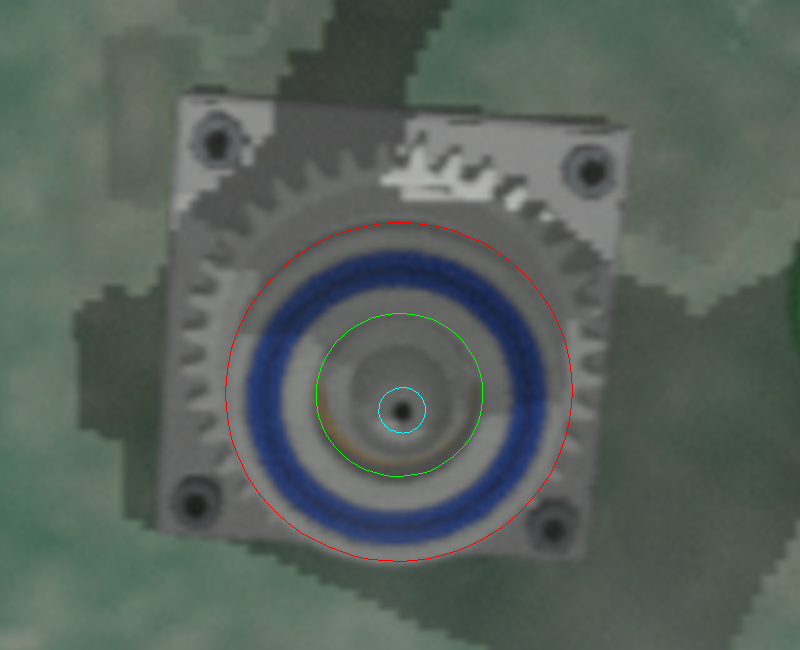

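```bash
python3 -m inch '[[0.5,15,-10,0,0],[0.5,28,-18,0,0],[0.5,34,-20,0,0],[0.5,36,-22,0,0],[0.5,36,-22,0,0],[0.5,30,-18,5,0],[0.5,20,-14,5,0],[0.5,12,-8,0,0]]'; python3 w.py 3 .4605 .038 .15; python3 - <<'E'
from h import *
s=manip.get_state();p=eyes.get_image("wrist");save(p,"j1.png");c=cam(p,s)
for m in mark_of(p,"collar_mid")[:3]:
  q=ray(c,m["point"],.006);print(m,q)
  print(fitc(p["frame"],c,q[0],q[1],.012,.0095,dr=.003),fitc(p["frame"],c,q[0],q[1],.012,.018,dr=.004))
E
```

```text
clock: 28.47
position: [0.4383, 0.0296, 0.1763]
ee_rot: [-0.044, 0.709, 0.704, -0.008]
contact_force: [-0.5, -0.7, -0.1]
width: 0.0635
t 28.6167 pos [0.441  0.028  0.1773] zaxis [-0.0696  0.0482 -0.9964] yaw 89.49 F [0.9931 0.3136 0.8537] w 0.06390275582783667 q [-0.127   0.1536  1.8144  0.0411  1.2491 -1.7051] qd 0.05087959465667682
(array([ 8.9, 21.3, 26.3]), array([ 8.7, 21.4, 26.3]), np.float64(-0.5), np.float64(89.48937980442764))
{'point': [210.4, 326.5], 'confidence': 0.93} [0.4643 0.0412 0.006 ]
(np.float64(0.46058853336384664), np.float64(0.03935996929176763), np.float64(-0.0012155029447022123), np.float64(0.00035612898595687543)) (np.float64(0.46149988181379586), np.float64(0.03948127819630199), np.float64(0.0004906420146940758), np.float64(0.0003019336122769766))
```

View pics/j1.png

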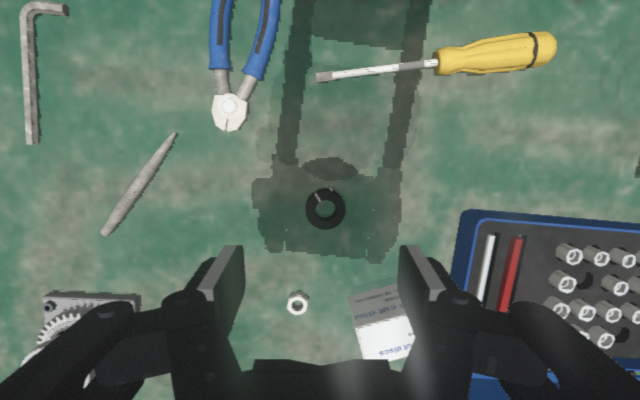

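```bash
python3 -m inch '[[0.5,4,12,20,-0.5],[0.5,3,10,35,0],[0.5,0,0,0,0]]'; python3 w.py 3 .4612 .0394 .1
```

```text
clock: 28.97
position: [0.4665, 0.033, 0.1212]
ee_rot: [-0.038, 0.708, 0.705, -0.005]
contact_force: [-0.8, 0.6, -0.9]
width: 0.0641
t 29.1167 pos [0.4687 0.0325 0.1263] zaxis [-0.0524  0.0447 -0.9976] yaw 89.72 F [ 0.3481  0.0428 -0.856 ] w 0.0642040640824269 q [-0.1095  0.234   1.8503  0.0432  1.1148 -1.6967] qd 0.02845384834431457
(array([ 5.7, -6.1, 26.9]), array([ 5.7, -6.1, 26.9]), np.float64(-0.3), np.float64(89.7209564030943))
```

```bash
python3 -m inch '[[0.5,6,-6,10,-0.3]]'; python3 w.py 3 .4612 .0394 .03; python3 - <<'E'
from h import *
s=manip.get_state();p=eyes.get_image("wrist");c=cam(p,s)
f=fitc(p["frame"],c,.4612,.0394,.012,.018,dr=.004);print(f)
x,y=f[:2]
g=fitc(p["frame"],c,x,y,.012,.0095,dr=.003);print(g)
im=p.copy(); im["frame"]=np.clip(p["frame"].astype(int)*2,0,255).astype(np.uint8)
overlay(im,c,[(x,y,.012,.018,(0,0,255)),(x,y,.0,.018,(255,0,255)),(x,y,.012,.0095,(0,255,0))],"j2.png",(250,150,400,270),5)
E
```

```text
clock: 29.2
position: [0.4657, 0.0375, 0.1193]
ee_rot: [-0.032, 0.707, 0.707, -0.001]
contact_force: [1.0, -0.4, -0.6]
width: 0.064
t 29.35 pos [0.4622 0.0386 0.1179] zaxis [-0.0517  0.0445 -0.9977] yaw 90.01 F [0.8532 0.3981 0.4602] w 0.06410343147889705 q [-0.0981  0.234   1.8754  0.0443  1.0885 -1.6919] qd 0.017081825273807315
(array([-3.2,  3.6, 87.7]), array([-3.2,  3.6, 87.7]), np.float64(0.0), np.float64(90.011131807405))
(np.float64(0.46176528706999026), np.float64(0.039687311529889774), np.float64(0.00023194191607057925), np.float64(0.00022123110360745458))
(np.float64(0.4606541545923612), np.float64(0.03935014668417977), np.float64(-0.0011189366185927906), np.float64(0.00028548783184599005))
```

View pics/j2.png

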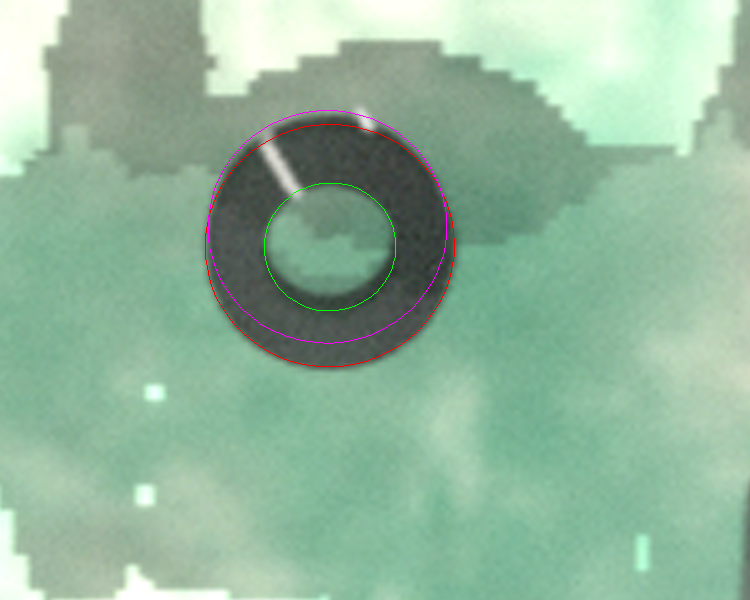

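```bash
python3 -m inch '[[0.5,-1,2,20,0],[0.5,-1,-3,32,0],[0.5,0,0,0,0]]'; python3 w.py 3 .4617 .0396 .003; python3 -m inch '[[0.5,-1,0,20,0]]'; python3 w.py 3 .4617 .0396 .003
```

```text
clock: 29.65
position: [0.4641, 0.0374, 0.07]
ee_rot: [-0.028, 0.706, 0.707, 0.002]
contact_force: [-2.1, 0.7, -1.1]
width: 0.0641
t 29.8 pos [0.4691 0.0371 0.0741] zaxis [-0.0277  0.0418 -0.9987] yaw 90.03 F [0.9559 0.022  0.3757] w 0.06424003273197129 q [-0.0996  0.2837  1.938   0.0477  0.9521 -1.6998] qd 0.010254766708679473
(array([-0.5, -5.5, 71.3]), array([-0.5, -5.5, 71.3]), np.float64(0.0), np.float64(90.02957989993075))
clock: 29.88
position: [0.4731, 0.0365, 0.0581]
ee_rot: [-0.021, 0.706, 0.707, 0.008]
contact_force: [1.1, -0.1, 0.1]
width: 0.064
t 30.0333 pos [0.4688 0.0369 0.0549] zaxis [-0.0276  0.0418 -0.9987] yaw 90.02 F [ 0.7226  0.1848 -0.7085] w 0.06410371890723916 q [-0.1002  0.309   1.9628  0.0496  0.902  -1.7033] qd 0.011701114172579533
(array([ 0.6, -5.7, 52.1]), array([ 0.6, -5.7, 52.1]), np.float64(0.0), np.float64(90.02482531618126))
```

Pitch is down to 1.6°. The freeze trick works, so I'll use it once more on the way down.

```bash
python3 -m inch '[[0.5,0.5,-5,30,0],[0.5,0,0,0,0]]'; python3 w.py 3 .4617 .0396 .003; python3 -m inch '[[0.5,1,-5,15,0]]'; python3 w.py 3 .4617 .0396 .003
```

```text
clock: 30.2
position: [0.4658, 0.0384, 0.0278]
ee_rot: [-0.022, 0.707, 0.707, 0.007]
contact_force: [-2.8, 0.4, -0.5]
width: 0.0642
t 30.35 pos [0.4715 0.0378 0.0314] zaxis [-0.0101  0.0402 -0.9991] yaw 90.06 F [0.142  0.1062 0.8737] w 0.06376968115483042 q [-0.0978  0.338   1.9981  0.0534  0.8202 -1.7065] qd 0.0031993739789985985
(array([ 0.7, -9.5, 28.5]), array([ 0.7, -9.5, 28.5]), np.float64(0.1), np.float64(90.05554425586399))
clock: 30.43
position: [0.4711, 0.0388, 0.0198]
ee_rot: [-0.014, 0.707, 0.707, 0.014]
contact_force: [0.3, 0.7, -0.1]
width: 0.0639
t 30.5833 pos [0.4664 0.0394 0.0173] zaxis [-0.0102  0.0402 -0.9991] yaw 90.06 F [-0.0014 -0.4384 -0.4292] w 0.06403386367286851 q [-0.0954  0.3538  2.0246  0.0557  0.778  -1.7075] qd 0.013424929846978432
(array([-0.4, -4.5, 14.3]), array([-0.4, -4.5, 14.3]), np.float64(0.1), np.float64(90.06394617070107))
```

```bash
python3 -m inch '[[0.2,-0.4,-4.5,6,0]]'; python3 w.py 3 .4617 .0396 .003; python3 -m inch '[[0.2,0,0,8.3,0]]'; python3 w.py 3 .4617 .0396 .003
```

```text
clock: 30.67
position: [0.4646, 0.039, 0.013]
ee_rot: [-0.016, 0.706, 0.708, 0.012]
contact_force: [0.1, -0.3, 0.0]
width: 0.0531
t 30.8167 pos [0.4615 0.0392 0.0115] zaxis [-0.0104  0.0402 -0.9991] yaw 90.06 F [-0.747   0.2646 -0.1268] w 0.05116942155388684 q [-0.0968  0.3575  2.041   0.0568  0.7582 -1.7104] qd 0.009516238987141809
(array([0.1, 0.3, 8.5]), array([0.1, 0.3, 8.5]), np.float64(0.1), np.float64(90.06190578630877))
clock: 30.9
position: [0.463, 0.0394, 0.0043]
ee_rot: [-0.016, 0.707, 0.707, 0.012]
contact_force: [0.4, -0.0, 1.2]
width: 0.0508
t 31.05 pos [0.461  0.0396 0.0027] zaxis [-0.0118  0.0404 -0.9991] yaw 90.06 F [ 0.6889 -0.0862 -1.254 ] w 0.05108387556010166 q [-0.0961  0.3717  2.0506  0.0582  0.7357 -1.7117] qd 0.008611871355268615
(array([ 0. ,  0.7, -0.3]), array([ 0. ,  0.7, -0.3]), np.float64(0.1), np.float64(90.06025531053818))
```

```bash
python3 -m inch '[[-1,0,0.7,0.5,0],[-1,0,0,0.5,0],[-1,0,0,0.3,0],[-1,0,0,0,0]]' 50; python3 w.py 3 .4617 .0396 .003
```

```text
clock: 31.38
position: [0.4621, 0.0396, 0.0027]
ee_rot: [-0.019, 0.707, 0.707, 0.01]
contact_force: [0.5, -1.0, 0.3]
width: 0.0335
t 31.5333 pos [0.4621 0.0396 0.0025] zaxis [-0.0119  0.0405 -0.9991] yaw 90.05 F [-0.847  -0.0917  0.5702] w 0.033548982816085676 q [-0.0959  0.3734  2.0483  0.0583  0.7365 -1.7113] qd 0.0019352974867103412
(array([ 0. , -0.4, -0.5]), array([ 0. , -0.4, -0.5]), np.float64(0.0), np.float64(90.04568771829098))
```

```bash
python3 -m inch '[[-1,0,0,-8,0],[-1,0,0,-20,0],[-1,0,0,-30,0],[-1,0,0,-35,0],[-1,0,0,-30,0],[-1,-10,5,-15,0],[-1,-25,14,0,0],[-1,-35,19,0,0],[-1,-36,20,0,0],[-1,-36,20,0,0],[-1,-34,18,0,0],[-1,-24,13,0,0],[-1,-14,8,0,0],[-1,-5,3,0,0]]'; python3 w.py 4 .5819 -.1817 .11; python3 - <<'E'
from h import *
p=eyes.get_image("wrist");save(p,"k1.png")
E
```

```text
clock: 32.7
position: [0.5861, -0.1931, 0.1415]
ee_rot: [-0.018, 0.705, 0.709, 0.01]
contact_force: [-0.8, -0.0, -0.7]
width: 0.0335
t 32.9 pos [ 0.5838 -0.1888  0.1415] zaxis [-0.0139  0.0412 -0.9991] yaw 90.46 F [-0.0388 -0.0551 -0.5648] w 0.03338781010632103 q [-0.4448  0.4066  1.5365  0.0331  1.2289 -2.0355] qd 0.01592179496858876
(array([ 5.8, -1.5, 31.8]), array([ 5.8, -1.5, 31.8]), np.float64(0.5), np.float64(90.46116576720435))
```

View pics/k1.png

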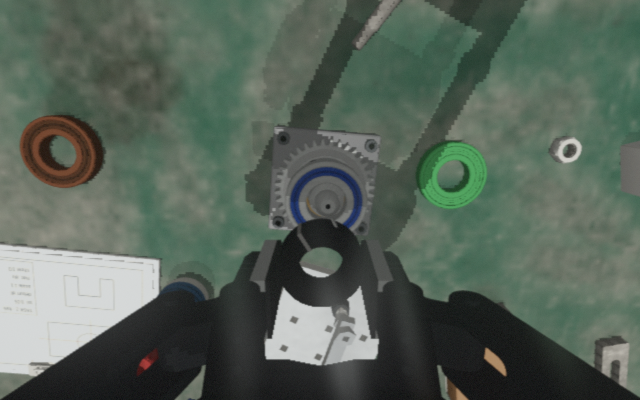

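```bash
python3 - <<'E'
from h import *
s=manip.get_state();p=eyes.get_image("wrist");c=cam(p,s);P=s["position"];Rm=rot(s["ee_rot"])
print(proj(c,[.5815,-.1817,.072]),proj(c,P))
x,y=.5815,-.1817
im=p.copy(); im["frame"]=np.clip(p["frame"].astype(int)*2,0,255).astype(np.uint8)
q=P+Rm@np.array([0,-.0004,-.0095])
overlay(im,c,[(x,y,.072,.0035,(255,255,0)),(x,y,.062,.027,(0,0,255)),(q[0],q[1],q[2],.0095,(0,255,0)),(q[0],q[1],q[2],.018,(0,255,0))],"k2.png",(250,140,400,320),4)
E
python3 -m inch '[[-1,5.5,-1.5,18,0.5]]'; python3 w.py 3 .5819 -.1817 .0645
```

```text
[327.0679 205.8464] [320.6297 257.8121]
clock: 33.08
position: [0.5844, -0.1829, 0.1275]
ee_rot: [-0.015, 0.707, 0.707, 0.011]
contact_force: [0.9, -0.3, 0.1]
width: 0.0333
t 33.2333 pos [ 0.5805 -0.1802  0.1234] zaxis [-0.0166  0.0423 -0.999 ] yaw 90.12 F [-0.0867 -0.6614 -1.3353] w 0.033619297233952766 q [-0.4344  0.4147  1.5726  0.0339  1.1874 -2.0209] qd 0.04293756856126308
(array([-4. ,  2.4, 58.8]), array([-4. ,  2.4, 58.8]), np.float64(0.1), np.float64(90.12232576571256))
```

View pics/k2.png

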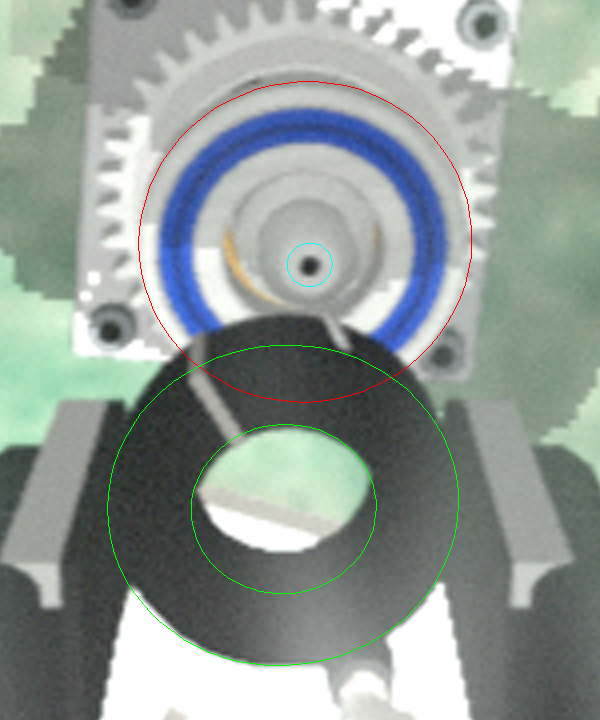

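```bash
python3 -m inch '[[-1,-2.5,2.2,18,0]]'; python3 w.py 3 .5819 -.1817 .0645; python3 -m inch '[[-1,-0.8,1,12,0]]'; python3 w.py 3 .5819 -.1817 .0645
```

```text
clock: 33.32
position: [0.5846, -0.1822, 0.109]
ee_rot: [-0.017, 0.705, 0.708, 0.01]
contact_force: [1.1, -0.5, -0.1]
width: 0.0334
t 33.4667 pos [ 0.5816 -0.1813  0.105 ] zaxis [-0.0187  0.0431 -0.9989] yaw 90.16 F [ 0.0152  0.2129 -0.5091] w 0.0335251039160442 q [-0.4352  0.4339  1.5911  0.0342  1.1519 -2.0236] qd 0.026647670910442307
(array([-2.2,  1. , 40.4]), array([-2.1,  1.1, 40.4]), np.float64(0.2), np.float64(90.15818711794552))
clock: 33.55
position: [0.5843, -0.1823, 0.0956]
ee_rot: [-0.019, 0.706, 0.708, 0.01]
contact_force: [0.5, 0.3, -0.5]
width: 0.0336
t 33.7 pos [ 0.5819 -0.1813  0.0924] zaxis [-0.0201  0.0438 -0.9988] yaw 90.16 F [-0.1393  0.5528 -0.3723] w 0.033801360952986824 q [-0.435   0.4466  1.6047  0.0346  1.1272 -2.0245] qd 0.013304093234775403
(array([-1.6,  0.6, 27.9]), array([-1.6,  0.6, 27.9]), np.float64(0.2), np.float64(90.16211229126833))
```

```bash
python3 -m inch '[[-1,-0.9,0.5,10,0]]'; python3 w.py 3 .5819 -.1817 .0645; python3 -m inch '[[-1,-0.4,0.4,6,0]]'; python3 w.py 3 .5819 -.1817 .0645
```

```text
clock: 33.78
position: [0.5838, -0.1825, 0.0842]
ee_rot: [-0.02, 0.706, 0.708, 0.009]
contact_force: [-0.2, -0.0, -1.4]
width: 0.033
t 33.9333 pos [ 0.5816 -0.1816  0.0816] zaxis [-0.0218  0.0445 -0.9988] yaw 90.15 F [-0.0497  0.2205 -0.2268] w 0.03382960395219621 q [-0.4357  0.4577  1.6166  0.0349  1.1061 -2.0258] qd 0.013555890937959324
(array([-0.8,  0.7, 17.1]), array([-0.8,  0.7, 17.1]), np.float64(0.2), np.float64(90.15064269313837))
clock: 34.02
position: [0.5827, -0.1822, 0.0764]
ee_rot: [-0.022, 0.706, 0.708, 0.009]
contact_force: [-0.1, -0.6, 0.4]
width: 0.0335
t 34.1667 pos [ 0.5815 -0.1816  0.075 ] zaxis [-0.0228  0.045  -0.9987] yaw 90.14 F [ 0.296  -0.6953 -0.9175] w 0.033294457168822886 q [-0.4357  0.4646  1.6235  0.0351  1.0935 -2.0263] qd 0.00923354163074668
(array([-0.6,  0.7, 10.5]), array([-0.6,  0.7, 10.5]), np.float64(0.1), np.float64(90.14368847593718))
```

```bash
python3 -m inch '[[-1,-0.3,0.6,4,0]]'; python3 w.py 3 .5819 -.1817 .0645; python3 -m inch '[[-1,-0.3,0.3,3.5,0]]'; python3 w.py 3 .5819 -.1817 .0645
```

```text
clock: 34.25
position: [0.5826, -0.182, 0.0716]
ee_rot: [-0.023, 0.706, 0.708, 0.008]
contact_force: [0.2, -0.3, -0.3]
width: 0.0333
t 34.4 pos [ 0.5818 -0.1817  0.0707] zaxis [-0.0234  0.0452 -0.9987] yaw 90.14 F [-0.2842 -0.3091 -0.8623] w 0.03383885039746309 q [-0.4355  0.4696  1.6271  0.0352  1.0854 -2.0264] qd 0.004994365767934777
(array([-0.3,  0.2,  6.1]), array([-0.3,  0.2,  6.1]), np.float64(0.1), np.float64(90.14333898358315))
clock: 34.48
position: [0.5826, -0.182, 0.0677]
ee_rot: [-0.024, 0.706, 0.708, 0.008]
contact_force: [0.7, 0.5, -1.0]
width: 0.0336
t 34.6333 pos [ 0.5818 -0.1817  0.0668] zaxis [-0.024   0.0455 -0.9987] yaw 90.14 F [-0.2642  0.9341  0.0525] w 0.03360357904477118 q [-0.4355  0.4738  1.6308  0.0354  1.0782 -2.0268] qd 0.004873579880885176
(array([-0.1,  0.1,  2.3]), array([-0.1,  0.1,  2.3]), np.float64(0.1), np.float64(90.14470981121767))
```

```bash
python3 -m inch '[[-1,0,0,2.3,0]]'; python3 w.py 3 .5819 -.1817 .0645; python3 -m inch '[[-1,0,0,1.5,0]]'; python3 w.py 3 .5819 -.1817 .0645
```

```text
clock: 34.72
position: [0.5822, -0.1818, 0.0649]
ee_rot: [-0.024, 0.706, 0.708, 0.008]
contact_force: [-0.3, -0.8, -0.6]
width: 0.0338
t 34.8667 pos [ 0.5819 -0.1817  0.0646] zaxis [-0.0236  0.0454 -0.9987] yaw 90.14 F [-0.323  -0.6052  0.006 ] w 0.03348997666121025 q [-0.4355  0.476   1.6335  0.0355  1.073  -2.0268] qd 0.0042781426813835195
(array([-0. , -0. ,  0.1]), array([-0. , -0. ,  0.1]), np.float64(0.1), np.float64(90.1408495496757))
clock: 34.95
position: [0.5822, -0.1817, 0.0642]
ee_rot: [-0.024, 0.706, 0.708, 0.008]
contact_force: [-3.1, 0.4, 14.0]
width: 0.0334
t 35.1 pos [ 0.582  -0.1817  0.0644] zaxis [-0.0229  0.0449 -0.9987] yaw 90.15 F [-1.8071  0.0188  6.6035] w 0.03354476292941202 q [-0.4354  0.476   1.6342  0.0354  1.0714 -2.0269] qd 0.0018099253963809027
(array([ 0. , -0.1, -0.1]), array([ 0. , -0.1, -0.1]), np.float64(0.1), np.float64(90.14991997060439))
```

Seated on contact at the expected height. I'll release, retreat and inspect.

```bash
python3 -m inch '[[0.5,0,0,0,0],[0.5,0,0,0,0],[0.5,0,0,0,0],[0.5,0,0,-5,0],[0.5,0,0,-15,0],[0.5,0,0,-30,0],[0.5,0,0,-35,0],[0.5,0,0,-25,0],[0.5,0,0,-10,0],[0.5,0,0,-4,0]]'; python3 - <<'E'
from h import *
for i in range(3): p=eyes.get_image("wrist")
s=st();p=eyes.get_image("wrist");c=cam(p,s)
x,y=.5815,-.1817
print(fitc(p["frame"],c,x,y,.074,.018,dr=.002))
im=p.copy(); im["frame"]=np.clip(p["frame"].astype(int)*1.6,0,255).astype(np.uint8)
overlay(im,c,[(x,y,.074,.018,(0,255,0)),(x,y,.062,.027,(0,0,255)),(x,y,.03,.037,(255,0,0)),(x,y,.072,.0035,(255,255,0))],"l1.png",(240,110,400,240),5)
save(p,"l0.png")
sc=eyes.get_image("scene");cv2.imwrite("pics/l2.png",cv2.resize(sc["frame"][120:220,280:420],None,fx=5,fy=5,interpolation=cv2.INTER_CUBIC)[:,:,::-1])
E
```

```text
clock: 35.93
position: [0.5828, -0.1864, 0.1916]
ee_rot: [-0.028, 0.706, 0.708, 0.006]
contact_force: [0.3, -0.1, 0.3]
width: 0.0639
t 36.0833 pos [ 0.5818 -0.1858  0.189 ] zaxis [-0.0341  0.0503 -0.9982] yaw 90.13 F [-1.5196  0.0814 -0.6497] w 0.0640232604764934 q [-0.4417  0.3805  1.4553  0.0316  1.3582 -2.023 ] qd 0.03433319075308282
(np.float64(0.5817069337965701), np.float64(-0.18178833297501248), np.float64(0.0004519581233822811), np.float64(0.00023689870518821897))
```

View pics/l1.png

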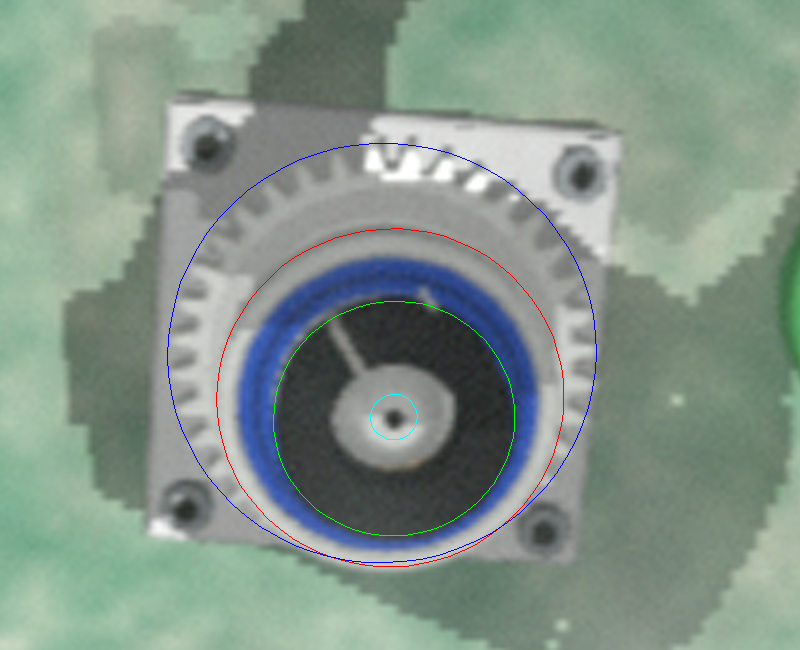

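View pics/l2.png

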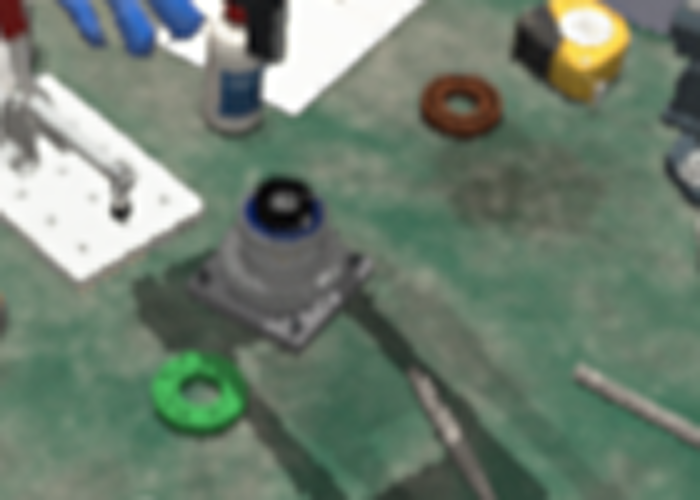

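The wrist view shows the collar concentric and level on the bearing. Its outline matches the predicted 74 mm top height, and the shaft tip is centred in the bore. The scene view shows the full stack with the rusty bearing and green ring unmoved. The robot is clear, so I'm handing in.

```bash
python3 -c "
from rig import manip
print(manip.sign_off())"
```

```text
the job is handed in; nothing more can be done
None
```

I rebuilt the shaft in the order you asked: gear with its hub up, brass spacer, blue-sealed bearing, then the black collar. I handed it in at about 36 s of the 106 s allowed.

**Seating:** I pressed each part down until it made contact, and each one stopped within about 0.4 mm of its expected height. The highest contact force I saw was about 25 N, against the 40 N and 120 N limits.

**Last checks:**
- **Collar:** it fits a circle at its seated height, about 0.2 mm off the shaft axis.
- **Bearing and gear:** their outlines match the predicted heights by eye.
- **Look-alikes:** the rusty bearing and the green ring are where they started.
- **Robot:** it was clear of everything at hand-in.

**What was off:**
- **Tool tilt:** the tool leaned up to about 5° during the moves, because each row starts from the pose as measured. It was about 2–3° at each seating, and every part still settled flat after release.
- **Bearing grip:** my first grip on the bearing was too high, so I opened and gripped it lower before lifting.
- **Gripper width:** it read 2.5–5 mm less than the true part diameters, and I found no cause.

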